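Stir the sprayed beads under the drying lamp

ROBOT

A 6-joint arm with a two-finger parallel gripper is mounted at the origin on the work surface. World frame = base frame: x ahead of the robot, y to its left, z up, the work surface at z = 0. Lengths are in m, angles in degrees, forces in N, time in s.
With the tool pointing down it reaches from about 0.425 to 0.95 m from the base axis. Payload 14.7 kg.
Tool frame: the origin (TCP) lies midway between the tips of the shut fingers; the grasp point (between the pads) lies 19 mm behind it; z points along the fingers, x is the direction in which the jaws open and shut, and the axes are right-handed (so a half turn about z gives the same grasp; the last joint's range is limited). The gripper opens to 85 mm and grips with 20 to 120 N. Pads are 22 mm wide; open, the fingers measure 114 mm over their backs; the gripper's body (76 mm by 85 mm) begins 54 mm behind the grasp point. The pads swing forward as they close: fully open they stand 13 mm farther back than shut.
Start: joints at [65.111, 27.513, 91.461, -0, 61.026, -2.67], TCP at [0.246, 0.602, 0.207] pointing down, gripper open.
Joint ranges: [-157.49, 157.49], [-46.99, 117.5], [13.45, 153.17], [-89.5, 269.5], [5.16, 153.95], [-167.48, 167.48]. Speed limits (degrees/s): [108.29, 108.29, 136.94, 172.46, 172.46, 172.46].

INTERFACE

Orientations are given as [roll, pitch, yaw] about the fixed x, y, z axes, in that order (R = Rz(yaw) Ry(pitch) Rx(roll)).
In Python, from bench import r gives the robot as it stands. The module is installed in compiled form; this text tells all that it offers.
- The arm moves only by the shell command python3 -m jog 'ROWS' [FORCE]. ROWS is JSON, a list of rows, each an object with "linear": the shift along the tool's x, y, z in units of 25 mm (1.0 is 25 mm), a list of three; "rotation": the turn, a rotation vector about the tool's x, y, z in units of 8 degrees (1.0 is 8 degrees), a list of three; "hand": the closure in counts, from 0 (fully open) to 255 (shut). In form: [{"linear": [dx, dy, dz], "rotation": [ax, ay, az], "hand": hand}, ...]. A call has 1 to 20 rows; each row shifts and turns the commanded pose from where the row before left it, along the tool's axes as they then stand; what a row does not reach is not made up. A row lasts 1/10 s, in which the tool goes at most 50 mm and 8.59 degrees, less where a joint would pass 70% of its speed; a pose out of reach is approached as far as the arm can. A call is refused whole if a number of a shift passes 1 or a number of a turn 1, either way. A call with a gripper value outside its range is refused whole. The fingers move at their own pace and stop on an object; FORCE is the grip in N (left out, the last holds). Time passes only in rows, so rows that do not move let the fingers close. It gives the time, the measured TCP pose, the force and the opening at its end, in the units of the state.
- r.sense(): the state, without advancing time (a new reading comes with each control period).
- r.grab_frame(name): name is "side" or "top"; returns a dict with "pixels" (420x560x3 uint8, red, green, blue), "fov_y" (degrees; the focal length in pixels is half the picture's height over the tangent of half this angle, whatever the lens; pixels are square), "cx", "cy" (the principal point, pixels), "dist_coeffs" ([k1, k2, p1, p2, k3] as OpenCV has them; the pictures are not rectified), "rvec" (rotation vector, rad) and "tvec" (3), from world to camera coordinates, as OpenCV has them. Camera axes: x right, y down, z forward; pixel columns grow to the right and rows downward; lengths in m; the calibration is good to about 2 mm. A picture is of the moment at which its call begins. There is no depth.
- r.sign_off(): hands the job in, once; it reports no verdict.
The state is a dict: "clock": time; "joint_pos": joint angles; "qd": joint speeds; "tau": joint torques, N m; "ee_pos": TCP position; "eef_rot": TCP orientation; "wrist_force": force on the tool from outside, world axes, zero at the start; "torque": the same for the moment, N m; "gripper_width": finger opening in m.
Only numpy, scipy, OpenCV 4.12 (cv2) and the standard library are available. Lean on these libraries where they do the work, as an engineer would, in place of code of your own. Each camera call takes 0.05 s, during which the arm holds its last target.

TASK

Take the stirring stick from its leaning holder and stir the beads in the round bowl until orange and blue are mixed: two white lines cross on the bowl's floor, and when you are done either side of each line must have at least one orange and one blue bead clearly on it. Touch the beads only with the stick, keep the robot from bumping the lamp bridge or bowl, and keep all the beads in the bowl; then put the stick back in its holder, blue end down, let go, and leave the tape roll and the loose spray can where they are.

Things in the scene. Friction and masses are not known exactly. Their poses are not given: they have to be found in the camera images.
- station: Fixed plywood board 250 x 350 x 12 mm with a round dark steel bowl at its middle (flat floor 112 mm across, 17 mm above the table; sides slope up to a rim 204 mm across, 60 mm above the table) and a yellow drying-lamp bridge over it. Origin: under the board's middle, on the bowl's axis; z up; -x is the side towards the robot, within 15 degrees.
- lamp_bar (a point): Centre of the yellow lamp bar, 250 mm above the table; axes as the station's, 35 mm to +x of the bowl's axis. The bar is 350 mm along y, 30 mm along x, 40 mm high, on two 16 mm posts at y = +-155 mm. It stops a gripper that points straight down from stirring the +x half: lean gripper and stick 25 to 40 degrees, tops towards -x.
- bowl_floor (a point): Centre of the bowl's inner floor, axes as the station's. At the start the five orange beads lie on its -x half, the five blue ones on its +x half. Two thin white lines painted on the floor cross here, one along x and one along y; each cuts the bowl into two halves.
- stick: Round stirring stick, 190 mm long, about 60 g: pale rod of 16 mm diameter, its lowest 30 mm blue; black handle of 22 mm diameter from 118 to 190 mm. Origin: centre of the blue end's face; z runs along the stick to the handle. At the start it stands in the holder, blue end down, leaning about 30 degrees with its handle towards the robot. Grip it firmly: it can swing.
- holder: Fixed base plate 150 x 90 x 12 mm with a red tube leaning 30 degrees towards its -x (the robot's side, within 15 degrees). Origin: under the plate's middle, z up. Tube: inner diameter 36 mm, outer 44 mm, inner depth 95 mm, open at the top; axis from bottom to mouth (-0.5, 0, 0.866) in this frame. The stick lies loosely on its lower side.
- holder_bottom (a point): Centre of the tube's inner bottom, on the tube's axis (x = +48 mm, z = 31 mm in the holder's frame).
- spray_can: Loose green and white spray can, 66 mm diameter, 185 mm tall, standing beyond the work; origin under its base.
- tape_roll: Loose orange ring (roll of tape), 100 mm outer diameter, 25 mm high; origin under its centre.
- orange1: Orange round bead, 28 mm diameter, 12 g, loose in the bowl; origin at its centre. It rolls; the sloping sides bring it back to the flat floor.
- orange2: Orange round bead, 28 mm diameter, 12 g, loose in the bowl; origin at its centre. It rolls; the sloping sides bring it back to the flat floor.
- orange3: Orange round bead, 28 mm diameter, 12 g, loose in the bowl; origin at its centre. It rolls; the sloping sides bring it back to the flat floor.
- orange4: Orange round bead, 28 mm diameter, 12 g, loose in the bowl; origin at its centre. It rolls; the sloping sides bring it back to the flat floor.
- orange5: Orange round bead, 28 mm diameter, 12 g, loose in the bowl; origin at its centre. It rolls; the sloping sides bring it back to the flat floor.
- blue1: Blue round bead, 28 mm diameter, 12 g, loose in the bowl; origin at its centre. It rolls; the sloping sides bring it back to the flat floor.
- blue2: Blue round bead, 28 mm diameter, 12 g, loose in the bowl; origin at its centre. It rolls; the sloping sides bring it back to the flat floor.
- blue3: Blue round bead, 28 mm diameter, 12 g, loose in the bowl; origin at its centre. It rolls; the sloping sides bring it back to the flat floor.
- blue4: Blue round bead, 28 mm diameter, 12 g, loose in the bowl; origin at its centre. It rolls; the sloping sides bring it back to the flat floor.
- blue5: Blue round bead, 28 mm diameter, 12 g, loose in the bowl; origin at its centre. It rolls; the sloping sides bring it back to the flat floor.

How it is judged:
By the outcome, as a careful person would: the job done as asked, in the order asked, and still so for the second after the job is handed in, with the robot touching nothing.
It also fails if it takes over 72 s, if anything falls off the work surface, if the arm or the gripper's body presses on something with over 40 N, if the wrist force passes 120 N, or if a joint passes its speed limit or range.

## Working session

There is one attempt and no reset: what is moved stays moved. The work goes in short steps, Python scripts to look and compute and a shell command to move; the robot and the scene stay as the last step left them, time stands still between calls to the robot, and variables do not carry over. Pictures are saved under pics/ and viewed, and the job is handed in when it is done.

```bash
mkdir -p pics; python3 - <<'E'
from bench import r
import cv2,pickle
print(r.sense())
for n in("side","top"):
    f=r.grab_frame(n); pickle.dump(f,open(f"{n}0.pkl","wb"))
    cv2.imwrite(f"pics/{n}0.png",f["pixels"][:,:,::-1]); print({k:v for k,v in f.items() if k!="pixels"})
E
```

```text
{'clock': 0.0, 'joint_pos': array([ 6.51106828e+01,  2.75482724e+01,  9.14940792e+01, -1.44993207e-04,
        6.10260977e+01, -2.67064763e+00]), 'qd': array([-0.05388291,  0.00249255,  0.0170664 ,  0.03152249,  0.03542886,
        0.02046256]), 'tau': array([-3.79534846e-03, -9.50657344e+01, -4.30175900e+01, -6.01605479e-04,
        1.22772137e-02, -1.47174010e-04]), 'ee_pos': array([0.24559467, 0.60133906, 0.20678819]), 'eef_rot': array([-1.79996937e+02,  6.83808395e-02,  6.77814026e+01]), 'wrist_force': array([-0.37546321,  0.32415787,  0.86260982]), 'torque': array([-0.02071819, -0.05209454, -0.00529474]), 'gripper_width': 0.0853337690455295}
{'fov_y': 50.46734792748912, 'cx': 279.68627085199824, 'cy': 211.6912605180502, 'dist_coeffs': array([-0.07290142,  0.        ,  0.        ,  0.        ,  0.        ]), 'rvec': array([ 2.37806576, -0.40250653,  0.17358704]), 'tvec': array([-0.54697937,  0.19384601,  1.04928304])}
{'fov_y': 45.00623583489931, 'cx': 277.9943738201173, 'cy': 207.71560881350123, 'dist_coeffs': array([0.04468081, 0.        , 0.        , 0.        , 0.        ]), 'rvec': array([ 2.17273743, -2.1976376 ,  0.02530925]), 'tvec': array([-0.04832368,  0.58356739,  1.15555234])}
```

View pics/side0.png

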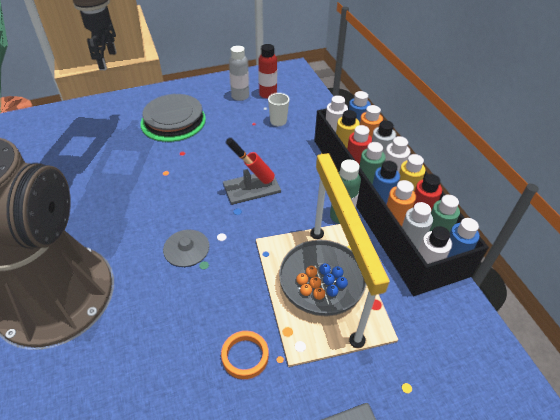

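View pics/top0.png

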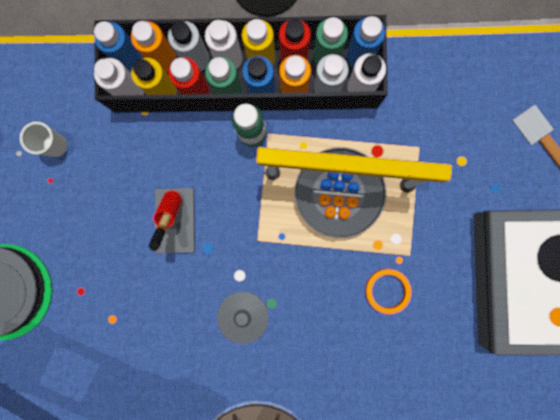

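The side view shows the holder at about (250,185), the bowl at (322,278) and the bridge in yellow. The top view has +x up and +y left, with the holder at (170,220), the bowl at (340,192) and the tape roll at (388,292). Next I'll crop in for measuring.

```bash
cat > h.py <<'E'
import cv2,numpy as np,pickle
def K(f):
    fl=f["pixels"].shape[0]/2/np.tan(np.radians(f["fov_y"]/2)); return np.array([[fl,0,f["cx"]],[0,fl,f["cy"]],[0,0,1.]])
def ray(f,uv):
    n=cv2.undistortPoints(np.array(uv,float).reshape(-1,1,2),K(f),f["dist_coeffs"]).reshape(-1,2)
    R=cv2.Rodrigues(f["rvec"])[0]; d=np.c_[n,np.ones(len(n))]@R
    return -R.T@f["tvec"],d/np.linalg.norm(d,axis=1)[:,None]
def onz(f,uv,z):
    c,d=ray(f,uv); return c+d*((z-c[2])/d[:,2])[:,None]
def proj(f,P): return cv2.projectPoints(np.array(P,float).reshape(-1,3),f["rvec"],f["tvec"],K(f),f["dist_coeffs"])[0].reshape(-1,2)
def tri(f1,u1,f2,u2):
    c1,d1=ray(f1,u1);c2,d2=ray(f2,u2);out=[]
    for a,b in zip(d1,d2):
        s=np.linalg.lstsq(np.c_[a,-b],c2-c1,rcond=None)[0]; p=c1+a*s[0];q=c2+b*s[1]; out.append(np.r_[(p+q)/2,np.linalg.norm(p-q)])
    return np.array(out)
def load(n): return pickle.load(open(n+".pkl","rb"))
def crop(f,x0,y0,w,h,s,name):
    im=cv2.resize(f["pixels"][y0:y0+h,x0:x0+w,::-1],None,fx=s,fy=s,interpolation=cv2.INTER_CUBIC); cv2.imwrite(name,im)
E
python3 - <<'E'
from h import *
t,s=load("top0"),load("side0")
crop(t,140,170,70,90,6,"pics/t_h.png");crop(s,210,125,80,80,7,"pics/s_h.png")
crop(t,245,120,210,140,3.7,"pics/t_b.png");crop(s,250,145,150,215,2.7,"pics/s_b.png")
E
```

```text
(no output)
```

View pics/t_h.png

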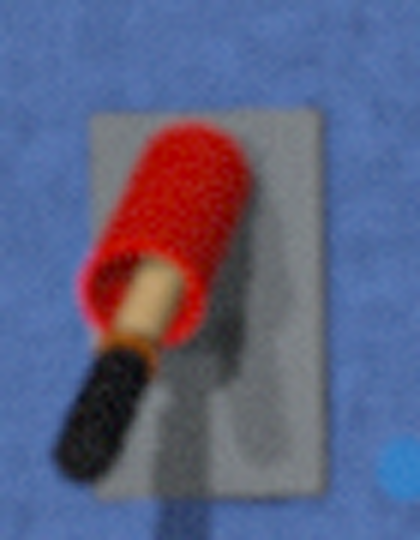

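View pics/s_h.png

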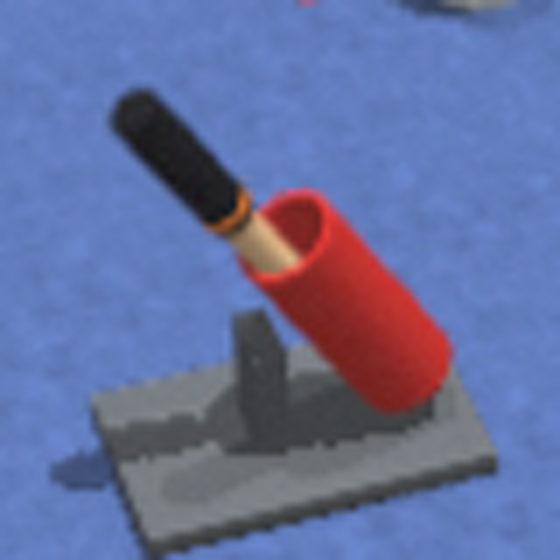

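View pics/t_b.png

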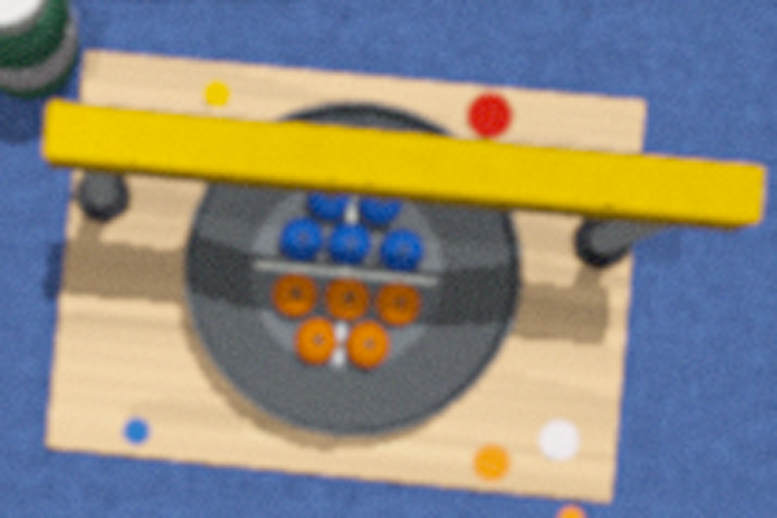

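View pics/s_b.png

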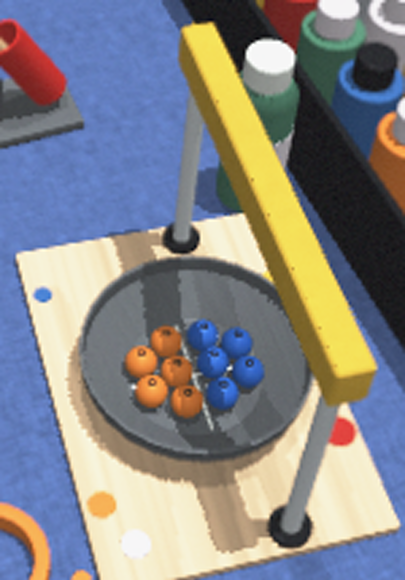

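The crops show these features:
- **Holder plate corners (top crop):** (90,112), (323,110), (327,493), (97,497).
- **Handle:** runs from about (82,462) to the orange band at (132,343).
- **Beads:** the orange beads lie below the white line and the blue ones above it.
- **Board corners:** (85,50), (645,98), (612,500), (48,448).

```bash
python3 - <<'E'
from h import *
np.set_printoptions(precision=4,suppress=True)
t,s=load("top0"),load("side0")
T=lambda p,o,k:(np.array(p)+.5)/k-.5+np.array(o)
bc=onz(t,T([(85,50),(645,98),(612,500),(48,448)],(245,120),3.7),.012)
print("board",bc,bc.mean(0),np.linalg.norm(bc-np.roll(bc,-1,0),axis=1))
e=(bc[0]+bc[1]-bc[2]-bc[3]);print("yaw x",np.degrees(np.arctan2(e[1],e[0])));e=(bc[0]+bc[3]-bc[1]-bc[2]);print("yaw y",np.degrees(np.arctan2(e[1],e[0]))-90)
pc=onz(t,T([(90,112),(323,110),(327,493),(97,497)],(140,170),6),.012)
print("plate",pc,pc.mean(0),np.linalg.norm(pc-np.roll(pc,-1,0),axis=1))
e=(pc[0]+pc[1]-pc[2]-pc[3]);print("yaw",np.degrees(np.arctan2(e[1],e[0])))
sc=onz(s,T([(95,395),(150,545),(495,460)],(210,125),7),.012);print("plate side",sc)
# handle masks
for nm,f,roi in(("t",t,(145,225,168,252)),("s",s,(222,135,250,162))):
    x0,y0,x1,y1=roi; p=f["pixels"][y0:y1,x0:x1].max(2); m=(p<50).astype(np.uint8)
    n,l,st,c=cv2.connectedComponentsWithStats(m);i=1+np.argmax(st[1:,4]);ys,xs=np.nonzero(l==i)
    q=np.c_[xs+x0,ys+y0].astype(float);mu=q.mean(0);w,v=np.linalg.eigh(np.cov((q-mu).T));d=v[:,1];a=(q-mu)@d
    print(nm,mu,d,a.min(),a.max(),len(q), 4*np.sqrt(w)); globals()["m"+nm]=(mu,d,a)
# axis = intersect of planes
def plane(f,mu,d):
    c,r=ray(f,[mu-d*10,mu+d*10]);n=np.cross(r[0],r[1]);n/=np.linalg.norm(n);return n,n@c
n1,k1=plane(t,*mt[:2]);n2,k2=plane(s,*ms[:2]);ax=np.cross(n1,n2);ax/=np.linalg.norm(ax);ax*=np.sign(ax[2])
p0=np.linalg.lstsq(np.array([n1,n2,ax]),np.array([k1,k2,0]),rcond=None)[0]
print("axis",ax,"tilt",np.degrees(np.arccos(ax[2])),"az",np.degrees(np.arctan2(ax[1],ax[0])))
for f,(mu,d,a) in((t,mt),(s,ms)):
    for v in(a.min()-.5,0,a.max()+.5):
        c,r=ray(f,[mu+d*v]);S=np.linalg.lstsq(np.c_[r[0],-ax],p0-c,rcond=None)[0];print(" pt",p0+ax*S[1])
print("cap tri",tri(t,T([(82,462)],(140,170),6),s,T([(133,105)],(210,125),7)))
print("band tri",tri(t,T([(132,343)],(140,170),6),s,T([(232,212)],(210,125),7)))
# beads
bl=[(328,205),(380,207),(301,239),(349,243),(402,249)];og=[(295,295),(348,298),(399,302),(316,340),(367,344)]
b=onz(t,T(bl+og,(245,120),3.7),.031);print("beads",b[:,:2])
print("line cross",onz(t,T([(346,271),(255,265),(438,281)],(245,120),3.7),.017))
print("tape",onz(t,[(388.5,292)],.0125),"can",onz(t,[(249,118)],.185))
print("bar ends",onz(t,T([(47,130),(763,195)],(245,120),3.7),.27))
E
```

```text
board [[ 0.7568 -0.0327  0.012 ]
 [ 0.7208 -0.3803  0.012 ]
 [ 0.4722 -0.3544  0.012 ]
 [ 0.5075 -0.0072  0.012 ]] [ 0.6143 -0.1936  0.012 ] [0.3494 0.2499 0.349  0.2506]
yaw x -5.896258356536364
yaw y -5.860010621852894
plate [[0.6317 0.231  0.012 ]
 [0.6314 0.1408 0.012 ]
 [0.4838 0.1396 0.012 ]
 [0.4832 0.2281 0.012 ]] [0.5575 0.1849 0.012 ] [0.0902 0.1476 0.0885 0.1485]
yaw 0.7870101413079161
plate side [[0.4857 0.2271 0.012 ]
 [0.4847 0.1366 0.012 ]
 [0.6307 0.1375 0.012 ]]
t [156.7086 238.6457] [-0.4034  0.915 ] -10.960606023686202 10.970466295363316 175 [ 9.5104 24.0623]
s [234.938 147.124] [0.6897 0.7241] -10.667686034743353 10.573616008072518 129 [ 7.0468 24.1046]
axis [-0.5054 -0.0008  0.8629] tilt 30.3568618690283 az -179.91371081990755
 pt [0.5378 0.1848 0.1312]
 pt [0.5165 0.1848 0.1674]
 pt [0.4967 0.1848 0.2012]
 pt [0.5005 0.1848 0.1948]
 pt [0.519  0.1848 0.1632]
 pt [0.5382 0.1848 0.1304]
cap tri [[0.5025 0.1844 0.1929 0.0024]]
band tri [[0.5397 0.1847 0.1311 0.0021]]
beads [[ 0.6549 -0.1817]
 [ 0.6532 -0.2135]
 [ 0.6342 -0.1649]
 [ 0.6313 -0.1942]
 [ 0.6272 -0.2264]
 [ 0.5998 -0.1607]
 [ 0.5976 -0.193 ]
 [ 0.5947 -0.2241]
 [ 0.5721 -0.1731]
 [ 0.5693 -0.2041]]
line cross [[ 0.6152 -0.1934  0.017 ]
 [ 0.6197 -0.1372  0.017 ]
 [ 0.6083 -0.25    0.017 ]]
tape [[ 0.3885 -0.3037  0.0125]] can [[ 0.7535 -0.0036  0.185 ]]
bar ends [[ 0.667  -0.0249  0.27  ]
 [ 0.63   -0.3696  0.27  ]]
```

Everything agrees with the given sizes to within about 2 mm:
- **Station:** (0.614, -0.194), yaw -5.9°.
- **Holder:** (0.5575, 0.185), yaw about 0.5°.
- **Stick:** axis about (-0.5, 0, 0.866).

I'll grip the handle coaxially, with the tool at yaw 0 and tilted 30°. First I'll rise and turn.

```bash
python3 -m jog '[{"linear":[0,0,-0.4],"rotation":[0,0,0.847],"hand":0},{"linear":[0,0,-0.4],"rotation":[0,0,0.847],"hand":0},{"linear":[0,0,-0.4],"rotation":[0,0,0.847],"hand":0},{"linear":[0,0,-0.4],"rotation":[0,0,0.847],"hand":0},{"linear":[0,0,-0.4],"rotation":[0,0,0.847],"hand":0},{"linear":[0,0,-0.4],"rotation":[0,0,0.847],"hand":0},{"linear":[0,0,-0.4],"rotation":[0,0,0.847],"hand":0},{"linear":[0,0,-0.4],"rotation":[0,0,0.847],"hand":0},{"linear":[0,0,0],"rotation":[0,0,0.847],"hand":0},{"linear":[0,0,0],"rotation":[0,0,0.847],"hand":0}]' 
cat >> h.py <<'E'
from scipy.spatial.transform import Rotation as Ro
np.set_printoptions(precision=4,suppress=True)
def RT(tilt,psi=0):
    return Ro.from_euler('z',psi,degrees=True)*Ro.from_euler('x',180,degrees=True)*Ro.from_euler('y',tilt,degrees=True)
def need(pos=None,R=None):
    from bench import r
    s=r.sense(); C=Ro.from_euler('xyz',s["eef_rot"],degrees=True)
    print("clk",s["clock"],"tcp",s["ee_pos"],s["eef_rot"],"w",s["gripper_width"],"F",s["wrist_force"],"q",s["joint_pos"])
    if R is not None: print(" rot units",np.degrees((C.inv()*R).as_rotvec())/8)
    if pos is not None: print(" lin units",C.inv().apply(np.array(pos)-s["ee_pos"])/.025)
    return s,C
E
python3 -c "
from h import *
need([.4815,.1848,.26],RT(30))"
```

```text
clock: 1.1
ee_pos: [0.2458, 0.6017, 0.2874]
eef_rot: [180.0, -0.0, -0.3]
wrist_force: [0.1, 1.2, -0.5]
gripper_width: 0.0854
clk 1.1 tcp [0.2458 0.6017 0.2874] [179.9986  -0.0005  -0.2572] w 0.08543446427049939 F [ 0.1208  1.1988 -0.5431] q [65.1124 23.8355 85.8574 -0.0011 70.3082 65.37  ]
 rot units [ 0.0086  3.7499 -0.0314]
 lin units [ 9.5047 16.6339  1.0975]
```

```bash
python3 -m jog '[{"linear":[0.51,0.978,0],"rotation":[0,0,0],"hand":0},{"linear":[0.51,0.978,0],"rotation":[0,0,0],"hand":0},{"linear":[0.51,0.978,0],"rotation":[0,0,0],"hand":0},{"linear":[0.51,0.978,0],"rotation":[0,0,0],"hand":0},{"linear":[0.51,0.978,0],"rotation":[0,0,0],"hand":0},{"linear":[0.51,0.978,0],"rotation":[0,0,0],"hand":0},{"linear":[0.51,0.978,0],"rotation":[0,0,0],"hand":0},{"linear":[0.51,0.978,0],"rotation":[0,0,0],"hand":0},{"linear":[0.51,0.978,0],"rotation":[0,0,0],"hand":0},{"linear":[0.51,0.978,0],"rotation":[0,0,0],"hand":0},{"linear":[0.51,0.978,0],"rotation":[0,0,0],"hand":0},{"linear":[0.51,0.978,0],"rotation":[0,0,0],"hand":0},{"linear":[0.51,0.978,0],"rotation":[0,0,0],"hand":0},{"linear":[0.51,0.978,0],"rotation":[0,0,0],"hand":0},{"linear":[0.51,0.978,0],"rotation":[0,0,0],"hand":0},{"linear":[0.51,0.978,0],"rotation":[0,0,0],"hand":0},{"linear":[0.51,0.978,0],"rotation":[0,0,0],"hand":0}]' 
python3 -m jog '[{"linear":[0,0,0],"rotation":[0,0.75,0],"hand":0},{"linear":[0,0,0],"rotation":[0,0.75,0],"hand":0},{"linear":[0,0,0],"rotation":[0,0.75,0],"hand":0},{"linear":[0,0,0],"rotation":[0,0.75,0],"hand":0},{"linear":[0,0,0],"rotation":[0,0.75,0],"hand":0}]'
python3 -c "
from h import *
need([.4815,.1848,.225],RT(30))"
```

```text
clock: 2.8
ee_pos: [0.4629, 0.185, 0.2872]
eef_rot: [180.0, 0.0, 0.0]
wrist_force: [-0.1, 0.8, -0.6]
gripper_width: 0.0851
clock: 3.3
ee_pos: [0.4623, 0.1863, 0.2877]
eef_rot: [-179.9, -30.1, -0.0]
wrist_force: [1.1, -2.0, 0.7]
gripper_width: 0.0855
clk 3.3 tcp [0.4623 0.1863 0.2877] [-179.8939  -30.075    -0.0067] w 0.08549361612242946 F [ 1.1306 -1.9618  0.6745] q [ 29.7181  -2.1551 127.5228 -28.5763  31.0717  51.2922]
 rot units [-0.0128 -0.0094 -0.0007]
 lin units [-0.594   0.0662  2.5556]
```

```bash
python3 -m jog '[{"linear":[-0.2,0.025,0.6],"rotation":[0,0,0],"hand":0},{"linear":[-0.2,0.025,0.6],"rotation":[0,0,0],"hand":0},{"linear":[-0.17,0.02,0.6],"rotation":[0,0,0],"hand":0},{"linear":[0,0,0],"rotation":[0,0,0],"hand":0}]'
python3 - <<'E'
from h import *
from bench import r
need([.529,.1848,.144],RT(30))
for n in("side","top"):
    f=r.grab_frame(n); pickle.dump(f,open(f"{n}1.pkl","wb"))
crop(load("side1"),180,90,140,120,5,"pics/s1.png");crop(load("top1"),120,160,110,100,5,"pics/t1.png")
E
```

```text
clock: 3.7
ee_pos: [0.4719, 0.1836, 0.2394]
eef_rot: [179.9, -29.7, 0.1]
wrist_force: [-0.6, 0.0, 0.4]
gripper_width: 0.0855
clk 3.7 tcp [0.4719 0.1836 0.2394] [179.8638 -29.686    0.0606] w 0.08547884617198559 F [-0.5819  0.04    0.3654] q [ 28.5015   2.9972 130.66   -35.9026  23.9397  58.7042]
 rot units [0.0132 0.0392 0.0066]
 lin units [ 0.0951 -0.0566  4.4467]
```

View pics/s1.png

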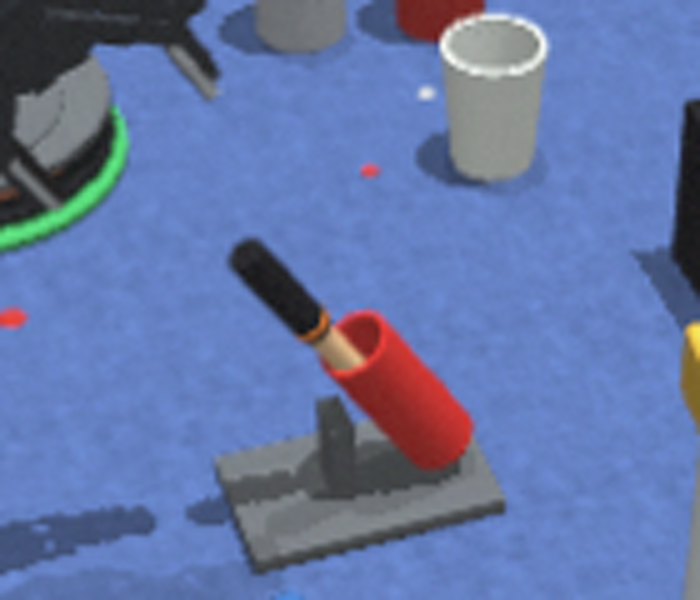

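View pics/t1.png

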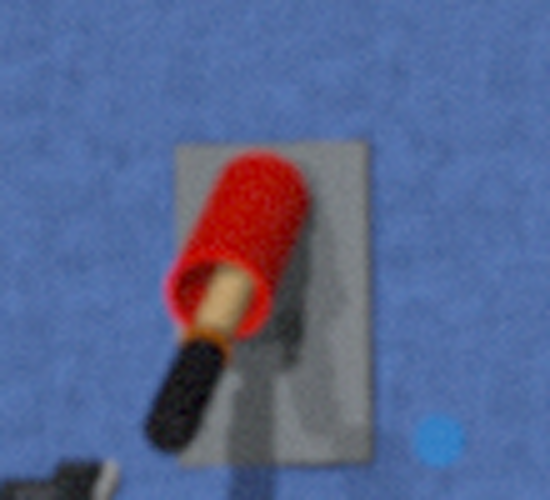

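The side view shows both fingertips, at crop (212,95) and (60,205), lined up behind the handle end at (245,250). In the top view only one fingertip is visible, at (110,480). I'll check the TCP projection before going in.

```bash
python3 - <<'E'
from h import *
s=load("side1");t=load("top1")
tcp=np.array([.4719,.1836,.2394]);z=np.array([.5,0,-.866]);x=np.array([.866,0,.5])
P=[tcp-z*.013+x*.0425,tcp-z*.013-x*.0425,tcp,tcp+z*.05]
print((proj(s,P)-[180,90])*5);print((proj(t,P)-[120,160])*5)
E
```

```text
[[228.9988 121.1521]
 [ 90.9204 220.9623]
 [174.4668 187.2575]
 [229.8584 246.05  ]]
[[109.8236 437.1135]
 [142.2732 631.1207]
 [135.2188 516.353 ]
 [167.0597 444.7735]]
```

Laterally the tips lie on the expected axis, so I'll advance along the stick.

```bash
python3 -m jog '[{"linear":[0.02,-0.01,0.74],"rotation":[0,0.03,0],"hand":0},{"linear":[0.02,-0.01,0.74],"rotation":[0,0,0],"hand":0},{"linear":[0.02,-0.01,0.74],"rotation":[0,0,0],"hand":0},{"linear":[0.02,-0.01,0.74],"rotation":[0,0,0],"hand":0},{"linear":[0.01,-0.01,0.74],"rotation":[0,0,0],"hand":0},{"linear":[0,-0.01,0.74],"rotation":[0,0,0],"hand":0},{"linear":[0,0,0],"rotation":[0,0,0],"hand":0},{"linear":[0,0,0],"rotation":[0,0,0],"hand":0}]'
python3 - <<'E'
from h import *
from bench import r
need([.529,.1848,.144],RT(30))
for n in("side","top"):
    f=r.grab_frame(n); pickle.dump(f,open(f"{n}2.pkl","wb"))
crop(load("side2"),180,90,140,120,5,"pics/s2.png");crop(load("top2"),120,160,110,100,5,"pics/t2.png")
E
```

```text
clock: 4.6
ee_pos: [0.5305, 0.1854, 0.1469]
eef_rot: [179.9, -30.1, 0.0]
wrist_force: [-1.0, 0.2, -0.3]
gripper_width: 0.0857
clk 4.6 tcp [0.5305 0.1854 0.1469] [179.9293 -30.1098   0.01  ] w 0.08570453811858068 F [-1.0008  0.1685 -0.2732] q [ 24.6765  17.3877 131.6368 -75.4073  12.5621  96.7374]
 rot units [ 0.0082 -0.0137  0.0011]
 lin units [-0.1098  0.0256  0.0712]
```

View pics/s2.png

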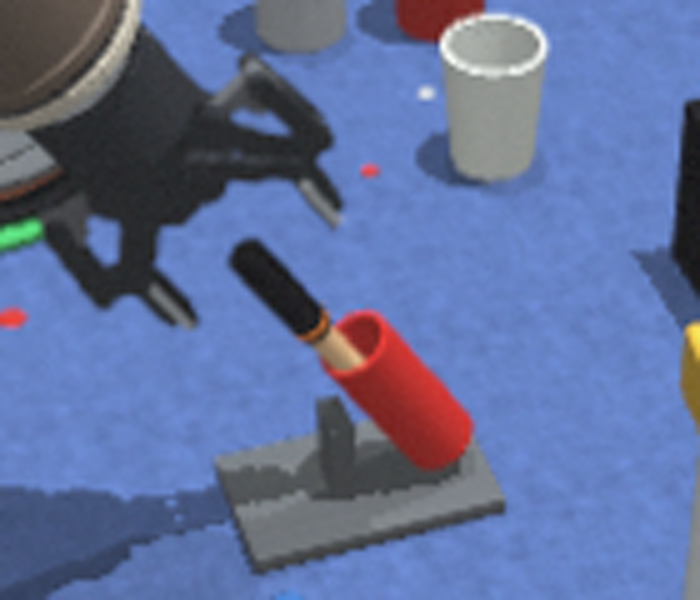

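View pics/t2.png

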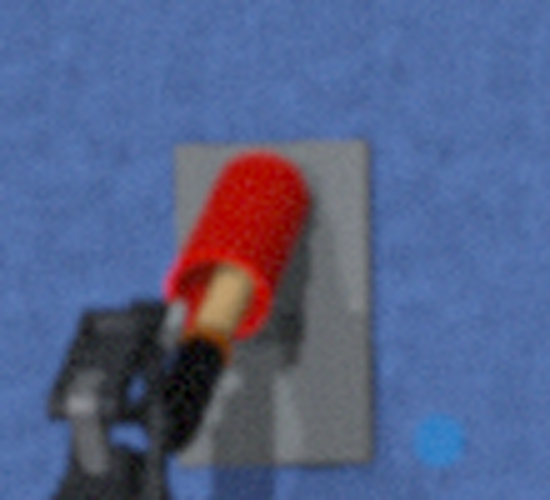

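In the side view the fingertips, at (335,215) and (190,320), straddle only the top of the handle, which is farther back than I expected. I'll triangulate a fingertip to check.

```bash
python3 - <<'E'
from h import *
s=load("side2");t=load("top2")
tcp=np.array([.5305,.1854,.1469]);z=np.array([.5015,0,-.865]);x=np.array([.865,0,.5015]);y=np.array([0,1,0])
for b in(.013,.0):
  P=[tcp-z*b+x*.0425,tcp-z*b-x*.0425]
  print((proj(s,P)-[180,90])*5,(proj(t,P)-[120,160])*5)
a=tri(t,np.array([[172,325]])/5+[120,160]-.4,s,np.array([[338,215]])/5+[180,90]-.4)
d=a[0,:3]-tcp;print(a,"in tool x,y,z",d@x,d@-y,d@z)
E
```

```text
[[349.5288 244.4494]
 [219.5703 336.0217]] [[174.2197 281.9125]
 [201.6241 463.5291]]
[[362.0999 258.7882]
 [233.0375 349.4436]] [[181.7555 266.5179]
 [208.6032 446.7003]]
[[0.5479 0.1777 0.2091 0.0083]] in tool x,y,z 0.046252910291200156 0.007699082684100245 -0.04505590426399488
```

Laterally it's fine; axially the open tips sit a bit farther back than stated, but still over the handle. I'll nudge on-axis and close.

```bash
python3 -m jog '[{"linear":[-0.1,0.02,0.2],"rotation":[0,0,0],"hand":0},{"linear":[0,0,0],"rotation":[0,0,0],"hand":255},{"linear":[0,0,0],"rotation":[0,0,0],"hand":255},{"linear":[0,0,0],"rotation":[0,0,0],"hand":255},{"linear":[0,0,0],"rotation":[0,0,0],"hand":255},{"linear":[0,0,0],"rotation":[0,0,0],"hand":255},{"linear":[0,0,0],"rotation":[0,0,0],"hand":255},{"linear":[0,0,0],"rotation":[0,0,0],"hand":255},{"linear":[0,0,0],"rotation":[0,0,0],"hand":255},{"linear":[0,0,0],"rotation":[0,0,0],"hand":255}]' 100
python3 - <<'E'
from h import *
from bench import r
need([.529,.1848,.144],RT(30))
for n in("side","top"):
    f=r.grab_frame(n); pickle.dump(f,open(f"{n}3.pkl","wb"))
crop(load("side3"),180,90,140,120,5,"pics/s3.png");crop(load("top3"),120,160,110,100,5,"pics/t3.png")
E
```

```text
clock: 5.7
ee_pos: [0.531, 0.1853, 0.1414]
eef_rot: [180.0, -30.2, 0.0]
wrist_force: [-4.4, -0.2, 11.4]
gripper_width: 0.0197
clk 5.7 tcp [0.531  0.1853 0.1414] [179.9906 -30.1546   0.0055] w 0.019682067251902018 F [-4.4167 -0.151  11.4428] q [ 24.5859  18.084  131.9394 -80.1289  12.2541 101.4841]
 rot units [ 0.0008 -0.0193  0.0006]
 lin units [-0.0168  0.0199 -0.1291]
```

View pics/s3.png

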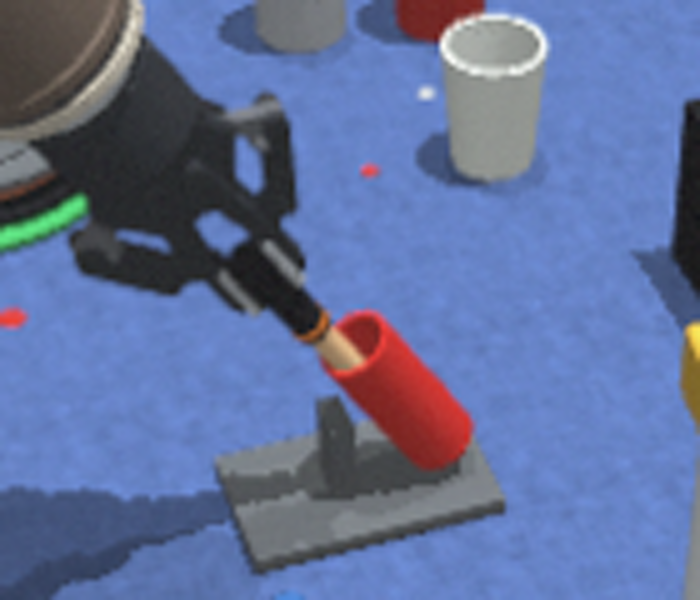

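View pics/t3.png

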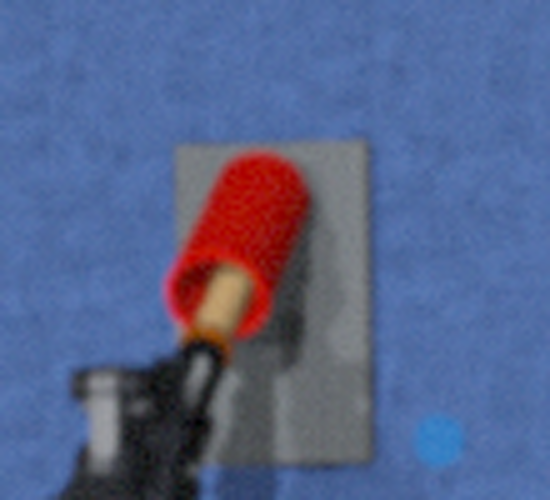

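The pads hold the handle's upper half: in the side view the tips are at about (305,285), above the band at (317,325). Now I'll pull out along the axis.

```bash
python3 -m jog '[{"linear":[0,0,-0.3],"rotation":[0,0,0],"hand":255},{"linear":[0,0,-0.5],"rotation":[0,0,0],"hand":255},{"linear":[0,0,-0.6],"rotation":[0,0,0],"hand":255},{"linear":[0,0,-0.6],"rotation":[0,0,0],"hand":255},{"linear":[0,0,-0.6],"rotation":[0,0,0],"hand":255},{"linear":[0,0,-0.6],"rotation":[0,0,0],"hand":255},{"linear":[0,0,-0.6],"rotation":[0,0,0],"hand":255},{"linear":[0,0,-0.6],"rotation":[0,0,0],"hand":255},{"linear":[0,0,-0.3],"rotation":[0,0,0],"hand":255},{"linear":[0,0,0],"rotation":[0,0,0],"hand":255}]'
python3 - <<'E'
from h import *
from bench import r
need()
for n in("side","top"):
    f=r.grab_frame(n); pickle.dump(f,open(f"{n}4.pkl","wb"))
crop(load("side4"),180,90,140,120,5,"pics/s4.png");crop(load("top4"),120,160,110,100,5,"pics/t4.png")
E
```

```text
clock: 6.8
ee_pos: [0.4718, 0.1854, 0.2432]
eef_rot: [-180.0, -30.2, -0.0]
wrist_force: [-0.3, -0.3, -1.9]
gripper_width: 0.0194
clk 6.8 tcp [0.4718 0.1854 0.2432] [-179.9767  -30.1641   -0.0051] w 0.01938298407555556 F [-0.3183 -0.3259 -1.9312] q [ 28.8942   2.6061 130.6726 -36.4962  24.0593  59.5532]
```

View pics/s4.png

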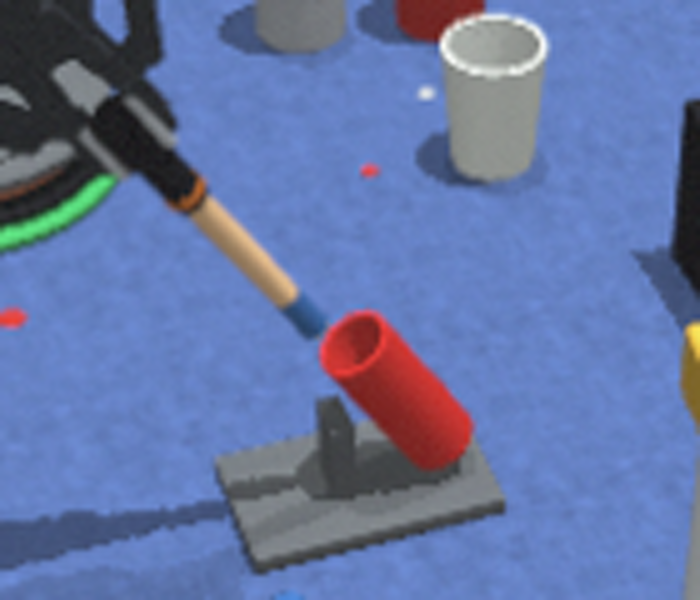

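View pics/t4.png

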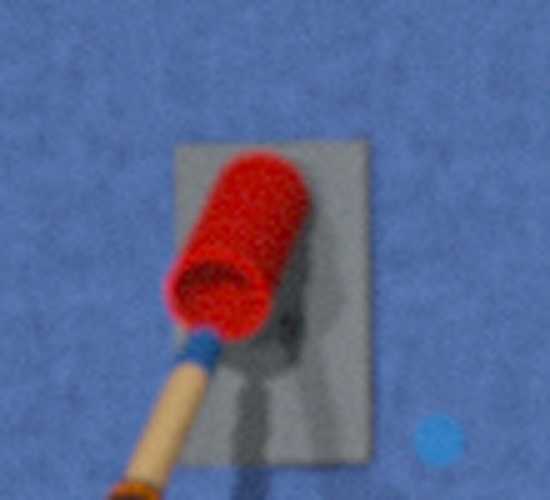

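The stick is just out and coaxial with the tool. The blue tip is at side crop (315,330) and top crop (206,338), and the orange band is at (187,193) and (135,490).

```bash
python3 - <<'E'
from h import *
s=load("side4");t=load("top4")
T=lambda p,o:(np.array(p)+.5)/5-.5+np.array(o)
a=tri(t,T([(206,338),(189,364),(135,490)],(120,160)),s,T([(315,330),(292,302),(187,193)],(180,90)))
C=Ro.from_euler('xyz',[-180,-30.16,0],degrees=True)
print(a);print(C.inv().apply(a[:,:3]-[.4718,.1854,.2432]))
E
```

```text
[[0.5393 0.1873 0.1264 0.001 ]
 [0.5283 0.1889 0.1477 0.0014]
 [0.4799 0.1871 0.2325 0.0046]]
[[-0.0003 -0.0019  0.1349]
 [ 0.0009 -0.0035  0.111 ]
 [ 0.0016 -0.0017  0.0133]]
```

```bash
python3 -m jog '[{"linear":[0,0,-0.4],"rotation":[0,0,0],"hand":255},{"linear":[0,0,-0.4],"rotation":[0,0,0],"hand":255},{"linear":[0.165,0.5,0.167],"rotation":[0,0,0],"hand":255},{"linear":[0.165,0.84,0.167],"rotation":[0,0,0],"hand":255},{"linear":[0.165,0.84,0.167],"rotation":[0,0,0],"hand":255},{"linear":[0.165,0.84,0.167],"rotation":[0,0,0],"hand":255},{"linear":[0.165,0.84,0.167],"rotation":[0,0,0],"hand":255},{"linear":[0.165,0.84,0.167],"rotation":[0,0,0],"hand":255},{"linear":[0.165,0.84,0.167],"rotation":[0,0,0],"hand":255},{"linear":[0.165,0.84,0.167],"rotation":[0,0,0],"hand":255},{"linear":[0.165,0.84,0.167],"rotation":[0,0,0],"hand":255},{"linear":[0.165,0.84,0.167],"rotation":[0,0,0],"hand":255},{"linear":[0.165,0.84,0.167],"rotation":[0,0,0],"hand":255},{"linear":[0.165,0.84,0.167],"rotation":[0,0,0],"hand":255},{"linear":[0.165,0.84,0.167],"rotation":[0,0,0],"hand":255},{"linear":[0.165,0.84,0.167],"rotation":[0,0,0],"hand":255},{"linear":[0.165,0.84,0.167],"rotation":[0,0,0],"hand":255},{"linear":[0.165,0.84,0.167],"rotation":[0,0,0],"hand":255},{"linear":[0,0,0],"rotation":[0,0,0],"hand":255}]'
python3 - <<'E'
from h import *
from bench import r
s,C=need([.5523,-.1419,.236],RT(30))
print("tip",s["ee_pos"]+C.apply([0,0,.134]))
for n in("side","top"):
    f=r.grab_frame(n); pickle.dump(f,open(f"{n}5.pkl","wb"))
crop(load("side5"),230,150,170,210,2.8,"pics/s5.png");crop(load("top5"),245,120,210,140,3.7,"pics/t5.png")
E
```

```text
clock: 8.8
ee_pos: [0.5534, -0.1442, 0.2359]
eef_rot: [179.9, -30.2, -0.1]
wrist_force: [-0.2, -0.1, -0.5]
gripper_width: 0.0198
clk 8.8 tcp [ 0.5534 -0.1442  0.2359] [179.9494 -30.1793  -0.052 ] w 0.01976290597563791 F [-0.2167 -0.1063 -0.5353] q [-26.6072   7.9395 125.7822  35.5249  22.6698 -56.7382]
 rot units [ 0.0096 -0.0224 -0.0056]
 lin units [-0.036  -0.0936 -0.0277]
tip [ 0.6208 -0.1444  0.12  ]
```

View pics/s5.png

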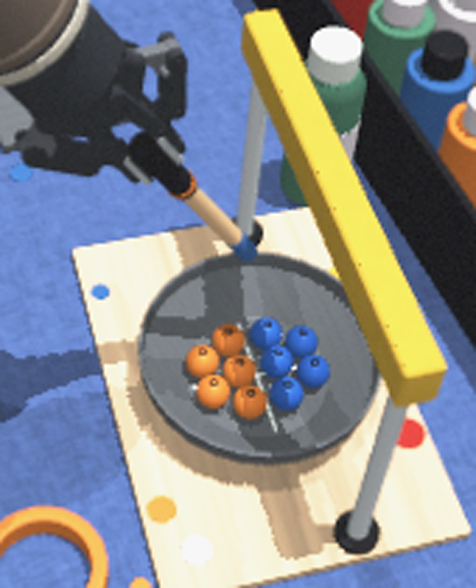

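View pics/t5.png

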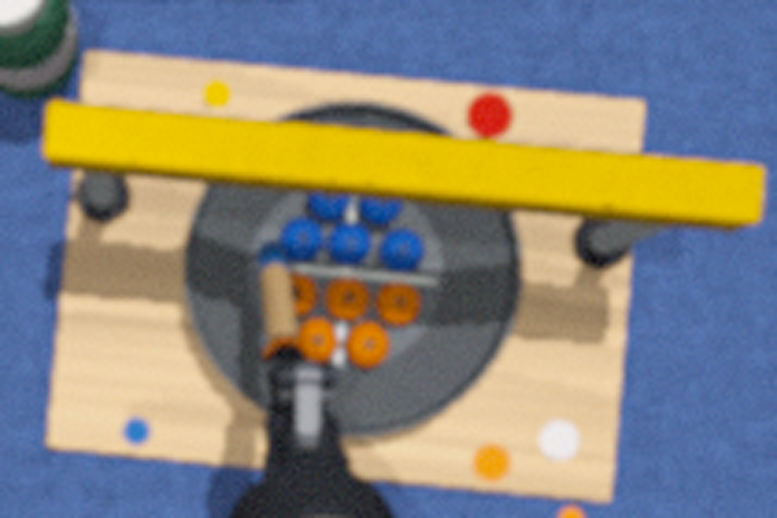

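```bash
python3 - <<'E'
from h import *
s=load("side5");t=load("top5")
print(tri(t,(np.array([[270,254]])+.5)/3.7-.5+[245,120],s,(np.array([[247,252]])+.5)/2.8-.5+[230,150]))
E
python3 -m jog '[{"linear":[-0.23,-0.02,0.39],"rotation":[0,0,0],"hand":255},{"linear":[-0.23,-0.02,0.39],"rotation":[0,0,0],"hand":255},{"linear":[-0.23,-0.02,0.39],"rotation":[0,0,0],"hand":255},{"linear":[-0.23,-0.01,0.39],"rotation":[0,0,0],"hand":255},{"linear":[-0.23,-0.01,0.39],"rotation":[0,0,0],"hand":255},{"linear":[-0.23,-0.01,0.39],"rotation":[0,0,0],"hand":255},{"linear":[-0.23,0,0.39],"rotation":[0,0,0],"hand":255},{"linear":[0,0,0],"rotation":[0,0,0],"hand":255}]'
python3 - <<'E'
from h import *
s,C=need()
tip=s["ee_pos"]+C.apply([0,0,.134]);print("tip",tip,"station",Ro.from_euler('z',5.9,degrees=True).apply(tip-[.6143,-.1936,0]))
E
```

```text
[[ 0.6191 -0.1415  0.121   0.0034]]
clock: 9.7
ee_pos: [0.5509, -0.1386, 0.1549]
eef_rot: [-179.9, -30.0, 0.0]
wrist_force: [-0.4, -1.0, -0.7]
gripper_width: 0.0201
clk 9.7 tcp [ 0.5509 -0.1386  0.1549] [-179.937   -29.9986    0.0274] w 0.020054330087570973 F [-0.4444 -0.9537 -0.6676] q [-26.0789  16.3009 131.296   68.8656  13.7056 -91.3043]
tip [ 0.6179 -0.1384  0.0389] station [-0.0021  0.0553  0.0389]
```

The triangulated tip agrees to 3 mm, with a y offset of about +2.5 mm. I'll work out a stirring circle in tool units.

```bash
cat > st.py <<'E'
from h import *
RS=Ro.from_euler('z',-5.9,degrees=True); O=np.array([.6143,-.1936,0]); OFF=np.array([0,.0025,0])
def tip():
    from bench import r
    s=r.sense();C=Ro.from_euler('xyz',s["eef_rot"],degrees=True)
    return RS.inv().apply(s["ee_pos"]+C.apply([0,0,.134])+OFF-O),C
def rows(wp):
    p,C=tip();print("tip st",p)
    for w in wp:
        w=np.array(w);d=C.inv().apply(RS.apply(w-p))/.025;p=w;print(np.round(d,2).tolist(),"!!" if abs(d).max()>1 else "")
E
python3 - <<'E'
from st import *
a=np.radians(90-22.5*np.arange(1,17))
rows([(0,.046,.030),(0,.034,.026)]+[(.032*np.cos(x),.034*np.sin(x),.026) for x in a])
E
```

```text
tip st [-0.0023  0.0578  0.0389]
[-0.14, 0.48, 0.33] 
[-0.12, 0.48, 0.11] 
[0.41, 0.15, 0.24] 
[0.33, 0.34, 0.19] 
[0.2, 0.47, 0.11] 
[0.04, 0.53, 0.02] 
[-0.13, 0.51, -0.08] 
[-0.28, 0.41, -0.16] 
[-0.38, 0.25, -0.22] 
[-0.43, 0.05, -0.25] 
[-0.41, -0.15, -0.24] 
[-0.33, -0.34, -0.19] 
[-0.2, -0.47, -0.11] 
[-0.04, -0.53, -0.02] 
[0.13, -0.51, 0.08] 
[0.28, -0.41, 0.16] 
[0.38, -0.25, 0.22] 
[0.43, -0.05, 0.25]
```

```bash
python3 -m jog '[{"linear":[-0.14,0.48,0.33],"rotation":[0,0,0],"hand":255},{"linear":[-0.12,0.48,0.11],"rotation":[0,0,0],"hand":255},{"linear":[0.41,0.15,0.24],"rotation":[0,0,0],"hand":255},{"linear":[0.33,0.34,0.19],"rotation":[0,0,0],"hand":255},{"linear":[0.2,0.47,0.11],"rotation":[0,0,0],"hand":255},{"linear":[0.04,0.53,0.02],"rotation":[0,0,0],"hand":255},{"linear":[-0.13,0.51,-0.08],"rotation":[0,0,0],"hand":255},{"linear":[-0.28,0.41,-0.16],"rotation":[0,0,0],"hand":255},{"linear":[-0.38,0.25,-0.22],"rotation":[0,0,0],"hand":255},{"linear":[-0.43,0.05,-0.25],"rotation":[0,0,0],"hand":255}]'
python3 - <<'E'
from st import *
from bench import r
need();print(tip()[0])
f=r.grab_frame("side");pickle.dump(f,open("side6.pkl","wb"));crop(f,230,150,170,210,2.8,"pics/s6.png")
E
```

```text
clock: 10.7
ee_pos: [0.544, -0.2328, 0.1439]
eef_rot: [180.0, -30.1, -0.0]
wrist_force: [3.7, 3.7, 1.6]
gripper_width: 0.0196
clk 10.7 tcp [ 0.544  -0.2328  0.1439] [179.9657 -30.1267  -0.0147] w 0.019633722903037953 F [3.6601 3.7479 1.5695] q [-38.1164  19.9589 127.5395  66.9906  19.6315 -99.8703]
[ 0.0007 -0.0369  0.028 ]
```

View pics/s6.png

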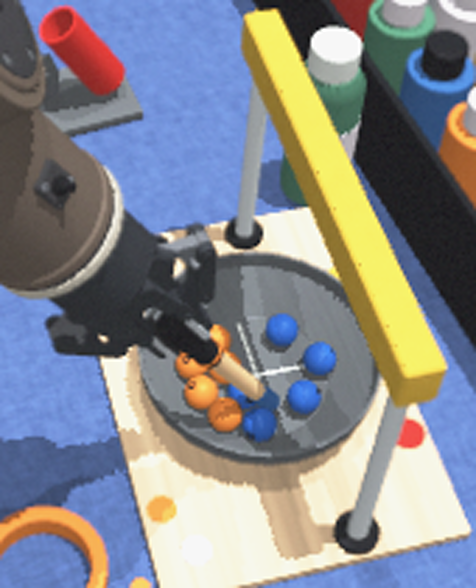

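Half the circle is done. The stick is at -y, and blue beads are being pushed towards the -x side at about crop (240,395) and (262,425). The orange ones are at crop left, and nothing has been spilled. I'll continue round.

```bash
python3 -m jog '[{"linear":[-0.41,-0.15,-0.24],"rotation":[0,0,0],"hand":255},{"linear":[-0.33,-0.34,-0.19],"rotation":[0,0,0],"hand":255},{"linear":[-0.2,-0.47,-0.11],"rotation":[0,0,0],"hand":255},{"linear":[-0.04,-0.53,-0.02],"rotation":[0,0,0],"hand":255},{"linear":[0.13,-0.51,0.08],"rotation":[0,0,0],"hand":255},{"linear":[0.28,-0.41,0.16],"rotation":[0,0,0],"hand":255},{"linear":[0.38,-0.25,0.22],"rotation":[0,0,0],"hand":255},{"linear":[0.43,-0.05,0.25],"rotation":[0,0,0],"hand":255}]'
python3 - <<'E'
from st import *
from bench import r
need();print(tip()[0])
for n in("side","top"):
    f=r.grab_frame(n); pickle.dump(f,open(f"{n}7.pkl","wb"))
crop(load("side7"),230,150,170,210,2.8,"pics/s7.png");crop(load("top7"),245,120,210,140,3.7,"pics/t7.png")
E
```

```text
clock: 11.55
ee_pos: [0.5515, -0.1634, 0.1434]
eef_rot: [180.0, -30.1, 0.0]
wrist_force: [-0.4, -1.1, 0.4]
gripper_width: 0.0197
clk 11.55 tcp [ 0.5515 -0.1634  0.1434] [179.9863 -30.0828   0.0219] w 0.01971638174962479 F [-0.3821 -1.111   0.3917] q [-29.2898  18.3427 130.8007  74.3912  14.7482 -99.7963]
[0.001  0.033  0.0274]
```

View pics/s7.png

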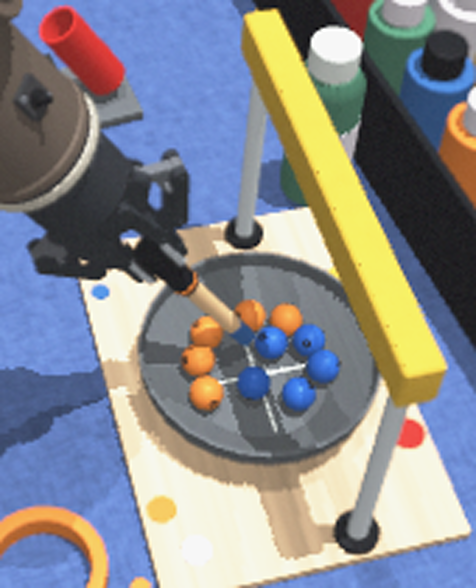

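View pics/t7.png

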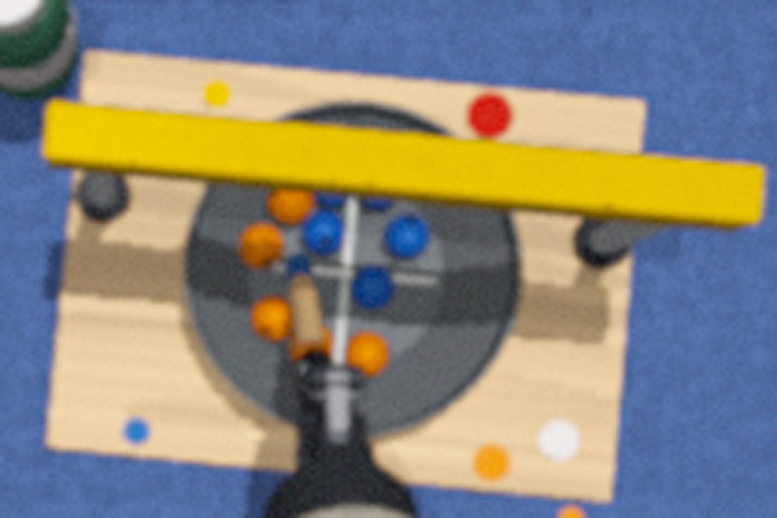

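The colours are already well mixed. In the top view there's an orange bead at (290,203) on the +x side and a blue one at (372,287) on the -x side. Now I'll quantify the margins.

```bash
cat > beads.py <<'E'
from st import *
import sys
def beads(n):
    for nm in("side","top"):
        f=load(nm+n);hsv=cv2.cvtColor(f["pixels"],cv2.COLOR_RGB2HSV)
        fl=proj(f,[RS.apply([.075*np.cos(a),.075*np.sin(a),.031])+O for a in np.linspace(0,6.28,40)]).astype(np.int32)
        roi=np.zeros(hsv.shape[:2],np.uint8);cv2.fillPoly(roi,[fl],255)
        for c,lo,hi in(("orange",(4,150,90),(18,255,255)),("blue",(104,140,60),(125,255,255))):
            S=6
            m=cv2.inRange(hsv,lo,hi)&roi
            m=(cv2.resize(m,None,fx=S,fy=S,interpolation=cv2.INTER_CUBIC)>127).astype(np.uint8)
            d=cv2.distanceTransform(m,cv2.DIST_L2,5)
            d=cv2.GaussianBlur(d,(0,0),3);pk=(d==cv2.dilate(d,np.ones((31,31))))&(d>2.0*S)
            k,_,_,cen=cv2.connectedComponentsWithStats(pk.astype(np.uint8))
            for q in cen[1:]:
                P=onz(f,[(q+.5)/S-.5],.031)[0];print(nm,c,"px",((q+.5)/S-.5).round(1),"st mm",(1e3*RS.inv().apply(P-O))[:2].round(0),"r",round(d[int(q[1]),int(q[0])]/S,1))
if __name__=="__main__": beads(sys.argv[1])
E
python3 beads.py 7
```

```text
side orange px [319.6 261.6] st mm [13. 53.] r 3.5
side orange px [329.6 262.6] st mm [36. 45.] r 2.7
side orange px [332.9 265.2] st mm [41. 35.] r 2.4
side orange px [303.2 270.6] st mm [-33.  36.] r 3.6
side orange px [301.1 277.4] st mm [-43.  19.] r 4.3
side orange px [302.4 292.9] st mm [-52. -23.] r 2.2
side blue px [339.9 268.6] st mm [55. 22.] r 2.7
side blue px [316.9 269.6] st mm [-0. 32.] r 2.2
side blue px [327.8 272.6] st mm [23. 18.] r 3.6
side blue px [344.8 280.2] st mm [ 55. -13.] r 4.9
side blue px [320.4 286.4] st mm [ -6. -16.] r 4.7
side blue px [335.9 290.2] st mm [ 26. -34.] r 4.7
top orange px [326.2 174.2] st mm [40. 32.] r 2.4
top orange px [320.4 175.9] st mm [35. 45.] r 2.4
top orange px [314.9 185.9] st mm [11. 55.] r 4.7
top orange px [315.1 205.1] st mm [-33.  51.] r 2.2
top orange px [319.6 208.9] st mm [-40.  40.] r 2.1
top blue px [331.6 182.9] st mm [21. 18.] r 4.4
top blue px [354.4 183.6] st mm [ 24. -33.] r 4.7
top blue px [345.2 197.6] st mm [-10. -15.] r 4.5
```

One blue bead is only about 8 mm past the y-line. I'll go round it from the +x side and push it clearly into -x.

```bash
python3 - <<'E'
from st import *
rows([(.001,.022,.027),(.003,.010,.027),(.009,.000,.027),(.014,-.008,.027),(.012,-.012,.027),(.004,-.014,.027),(-.004,-.016,.027),(-.011,-.017,.027),(-.016,-.018,.027),(-.016,-.018,.027)])
E
```

```text
tip st [0.0023 0.0324 0.0277]
[-0.1, 0.41, -0.02] 
[0.03, 0.49, 0.02] 
[0.17, 0.42, 0.1] 
[0.14, 0.34, 0.08] 
[-0.08, 0.15, -0.05] 
[-0.28, 0.05, -0.16] 
[-0.28, 0.05, -0.16] 
[-0.24, 0.01, -0.14] 
[-0.18, 0.02, -0.1] 
[0.0, 0.0, 0.0]
```

```bash
python3 -m jog '[{"linear":[-0.1,0.41,-0.02],"rotation":[0,0,0],"hand":255},{"linear":[0.03,0.49,0.02],"rotation":[0,0,0],"hand":255},{"linear":[0.17,0.42,0.1],"rotation":[0,0,0],"hand":255},{"linear":[0.14,0.34,0.08],"rotation":[0,0,0],"hand":255},{"linear":[-0.08,0.15,-0.05],"rotation":[0,0,0],"hand":255},{"linear":[-0.28,0.05,-0.16],"rotation":[0,0,0],"hand":255},{"linear":[-0.28,0.05,-0.16],"rotation":[0,0,0],"hand":255},{"linear":[-0.24,0.01,-0.14],"rotation":[0,0,0],"hand":255},{"linear":[-0.18,0.02,-0.1],"rotation":[0,0,0],"hand":255},{"linear":[0,0,0],"rotation":[0,0,0],"hand":255}]'
python3 - <<'E'
from st import *
from bench import r
need();print(tip()[0])
for n in("side","top"):
    f=r.grab_frame(n); pickle.dump(f,open(f"{n}8.pkl","wb"))
crop(load("side8"),230,150,170,210,2.8,"pics/s8.png");crop(load("top8"),245,120,210,140,3.7,"pics/t8.png")
E
python3 beads.py 8
```

```text
clock: 12.65
ee_pos: [0.5276, -0.2124, 0.1422]
eef_rot: [180.0, -30.1, -0.0]
wrist_force: [-0.4, 0.1, -0.3]
gripper_width: 0.0197
clk 12.65 tcp [ 0.5276 -0.2124  0.1422] [179.9854 -30.0738  -0.0176] w 0.019728297791447295 F [-0.4178  0.0803 -0.3254] q [ -37.232    18.6462  130.5393   71.6549   18.6077 -104.0265]
[-0.0177 -0.0183  0.0262]
side orange px [321.6 264.4] st mm [15. 44.] r 2.6
side orange px [331.8 266.1] st mm [38. 33.] r 2.9
side orange px [304.2 271.1] st mm [-31.  35.] r 2.3
side orange px [302.6 289.2] st mm [-49. -14.] r 4.3
side blue px [341.2 269.6] st mm [57. 18.] r 2.7
side blue px [330.1 272.9] st mm [28. 15.] r 2.3
side blue px [345.1 281.2] st mm [ 55. -15.] r 4.9
side blue px [315.9 289.6] st mm [-19. -22.] r 2.2
side blue px [335.9 290.2] st mm [ 26. -34.] r 4.7
side blue px [318.8 295.9] st mm [-17. -39.] r 3.4
top orange px [322.9 175.4] st mm [36. 39.] r 3.7
top orange px [314.4 186.1] st mm [10. 56.] r 2.4
top orange px [315.1 205.1] st mm [-33.  51.] r 2.2
top orange px [318.4 208.9] st mm [-41.  43.] r 2.1
top orange px [342.6 215.8] st mm [-51. -13.] r 3.7
top blue px [335.9 181.8] st mm [24.  9.] r 4.6
top blue px [354.4 183.6] st mm [ 24. -33.] r 4.7
top blue px [356.2 201.6] st mm [-16. -41.] r 4.5
```

View pics/s8.png

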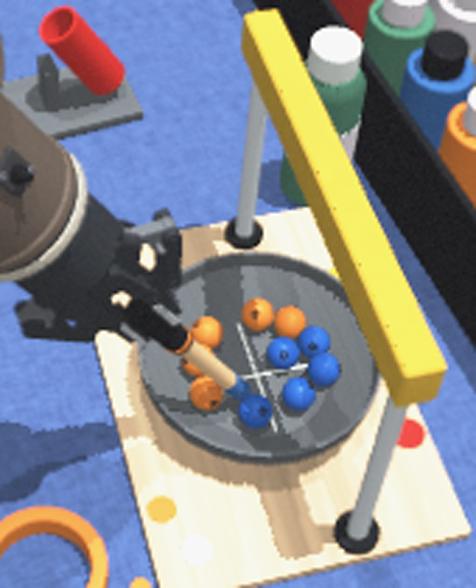

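View pics/t8.png

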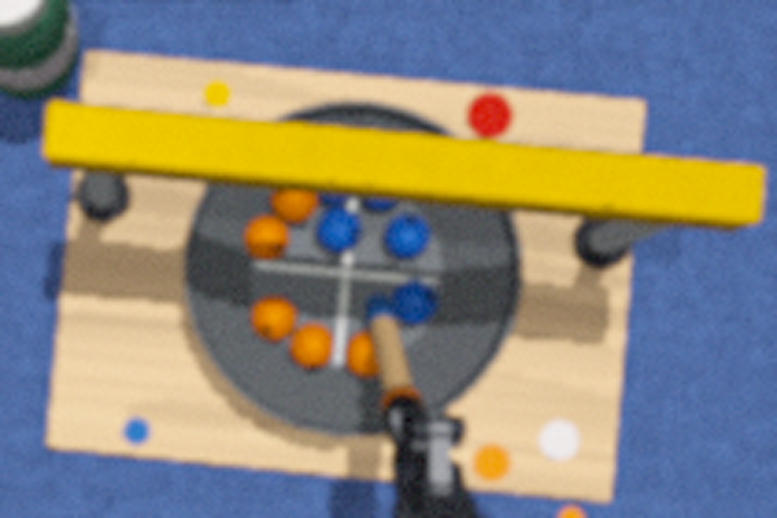

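The blue bead is now at (-16,-41) mm, but the lone orange bead on -y is only 13 mm in, and the nearest +y blue is only 9 mm in. I'll do a few more stirring strokes to widen the margins.

```bash
python3 - <<'E'
from st import *
z=.026
rows([(-.018,-.008,z),(-.020,.001,z),(-.029,.001,z),(-.037,.001,z),(-.044,.000,z),(-.044,-.002,z),(-.034,.0,z),(-.022,-.001,z),(-.010,-.005,z),(.000,-.014,z),(.004,-.024,z),(.006,-.033,z),(.006,-.041,z),(.001,-.042,z),(-.005,-.042,z),(.002,-.036,z)])
E
```

```text
tip st [-0.0168 -0.0184  0.0264]
[-0.01, -0.42, 0.01] 
[-0.04, -0.37, -0.02] 
[-0.31, -0.04, -0.18] 
[-0.28, -0.03, -0.16] 
[-0.24, 0.01, -0.14] 
[-0.01, 0.08, -0.0] 
[0.35, -0.04, 0.2] 
[0.41, 0.09, 0.24] 
[0.4, 0.21, 0.23] 
[0.31, 0.4, 0.18] 
[0.1, 0.41, 0.06] 
[0.04, 0.37, 0.02] 
[-0.03, 0.32, -0.02] 
[-0.18, 0.02, -0.1] 
[-0.21, -0.02, -0.12] 
[0.26, -0.21, 0.15]
```

```bash
python3 -m jog '[{"linear":[-0.01,-0.42,0.01],"rotation":[0,0,0],"hand":255},{"linear":[-0.04,-0.37,-0.02],"rotation":[0,0,0],"hand":255},{"linear":[-0.31,-0.04,-0.18],"rotation":[0,0,0],"hand":255},{"linear":[-0.28,-0.03,-0.16],"rotation":[0,0,0],"hand":255},{"linear":[-0.24,0.01,-0.14],"rotation":[0,0,0],"hand":255},{"linear":[-0.01,0.08,0],"rotation":[0,0,0],"hand":255},{"linear":[0.35,-0.04,0.2],"rotation":[0,0,0],"hand":255},{"linear":[0.41,0.09,0.24],"rotation":[0,0,0],"hand":255},{"linear":[0.4,0.21,0.23],"rotation":[0,0,0],"hand":255},{"linear":[0.31,0.4,0.18],"rotation":[0,0,0],"hand":255},{"linear":[0.1,0.41,0.06],"rotation":[0,0,0],"hand":255},{"linear":[0.04,0.37,0.02],"rotation":[0,0,0],"hand":255},{"linear":[-0.03,0.32,-0.02],"rotation":[0,0,0],"hand":255},{"linear":[-0.18,0.02,-0.1],"rotation":[0,0,0],"hand":255},{"linear":[-0.21,-0.02,-0.12],"rotation":[0,0,0],"hand":255},{"linear":[0.26,-0.21,0.15],"rotation":[0,0,0],"hand":255}]'
python3 - <<'E'
from st import *
from bench import r
need();print(tip()[0])
for n in("side","top"):
    f=r.grab_frame(n); pickle.dump(f,open(f"{n}9.pkl","wb"))
crop(load("side9"),230,150,170,210,2.8,"pics/s9.png");crop(load("top9"),245,120,210,140,3.7,"pics/t9.png")
E
python3 beads.py 9
```

```text
clock: 14.35
ee_pos: [0.5436, -0.2324, 0.1414]
eef_rot: [180.0, -30.0, -0.1]
wrist_force: [0.4, -0.5, -0.9]
gripper_width: 0.0198
clk 14.35 tcp [ 0.5436 -0.2324  0.1414] [179.9921 -30.044   -0.1043] w 0.019792290522905827 F [ 0.4277 -0.5015 -0.8909] q [ -38.0582   20.1966  127.6652   67.7176   19.43   -100.5397]
[ 0.0001 -0.0367  0.0254]
side orange px [321.6 264.4] st mm [15. 44.] r 2.6
side orange px [331.8 266.1] st mm [38. 33.] r 2.9
side orange px [311.1 292.2] st mm [-32. -26.] r 2.5
side blue px [341.2 269.6] st mm [57. 18.] r 2.7
side blue px [330.1 272.9] st mm [28. 15.] r 2.3
side blue px [345.1 281.2] st mm [ 55. -15.] r 4.9
side blue px [337.6 290.8] st mm [ 29. -36.] r 4.9
side blue px [324.9 291.1] st mm [  1. -30.] r 2.0
side blue px [318.8 298.2] st mm [-19. -45.] r 4.1
top orange px [323.6 175.1] st mm [37. 38.] r 4.2
top orange px [317.6 186.8] st mm [ 9. 49.] r 2.3
top orange px [343.6 204.4] st mm [-25. -13.] r 2.1
top orange px [316.4 207.9] st mm [-39.  47.] r 2.2
top orange px [344.4 209.9] st mm [-38. -16.] r 2.2
top orange px [328.9 213.9] st mm [-50.  18.] r 2.2
top blue px [335.9 181.8] st mm [24.  9.] r 4.6
top blue px [355.4 182.6] st mm [ 26. -35.] r 4.7
```

View pics/s9.png

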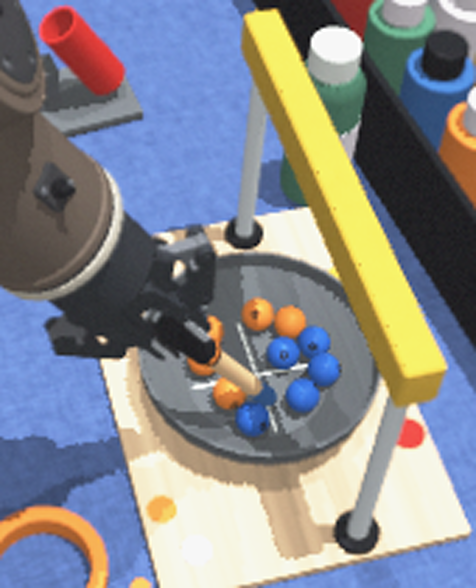

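View pics/t9.png

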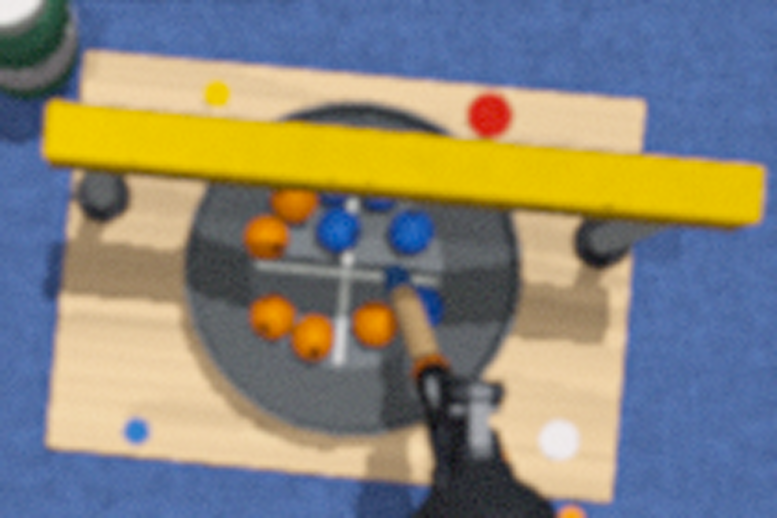

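The orange bead at -y is now about (-33,-20) mm and the blue at -x about (-20,-46) mm. One more stroke will push the blue at (24,9) towards +y, and then I'll lift out.

```bash
python3 - <<'E'
from st import *
z=.026
rows([(.003,-.027,z),(.009,-.018,z),(.017,-.013,z),(.022,-.010,z),(.022,-.005,z),(.022,.000,z),(.022,.004,z),(.022,.004,z),(.018,-.004,.030),(.012,-.006,.040),(.004,-.006,.055),(-.004,-.006,.075),(-.012,-.006,.095),(-.02,-.006,.115),(-.028,-.006,.135)])
E
```

```text
tip st [ 0.0018 -0.0359  0.0257]
[0.08, -0.35, 0.03] 
[0.24, -0.33, 0.14] 
[0.29, -0.17, 0.17] 
[0.18, -0.1, 0.11] 
[0.02, -0.2, 0.01] 
[0.02, -0.2, 0.01] 
[0.01, -0.16, 0.01] 
[0.0, 0.0, 0.0] 
[-0.09, 0.3, -0.23] 
[-0.01, 0.06, -0.47] 
[0.03, -0.03, -0.68] 
[0.13, -0.03, -0.85] 
[0.13, -0.03, -0.85] 
[0.13, -0.03, -0.85] 
[0.13, -0.03, -0.85]
```

```bash
python3 -m jog '[{"linear":[0.08,-0.35,0.03],"rotation":[0,0,0],"hand":255},{"linear":[0.24,-0.33,0.14],"rotation":[0,0,0],"hand":255},{"linear":[0.29,-0.17,0.17],"rotation":[0,0,0],"hand":255},{"linear":[0.18,-0.1,0.11],"rotation":[0,0,0],"hand":255},{"linear":[0.02,-0.2,0.01],"rotation":[0,0,0],"hand":255},{"linear":[0.02,-0.2,0.01],"rotation":[0,0,0],"hand":255},{"linear":[0.01,-0.16,0.01],"rotation":[0,0,0],"hand":255},{"linear":[0,0,0],"rotation":[0,0,0],"hand":255},{"linear":[-0.09,0.3,-0.23],"rotation":[0,0,0],"hand":255},{"linear":[-0.01,0.06,-0.47],"rotation":[0,0,0],"hand":255},{"linear":[0.03,-0.03,-0.68],"rotation":[0,0,0],"hand":255},{"linear":[0.13,-0.03,-0.85],"rotation":[0,0,0],"hand":255},{"linear":[0.13,-0.03,-0.85],"rotation":[0,0,0],"hand":255},{"linear":[0.13,-0.03,-0.85],"rotation":[0,0,0],"hand":255},{"linear":[0.13,-0.03,-0.85],"rotation":[0,0,0],"hand":255}]'
python3 - <<'E'
from st import *
from bench import r
need();print(tip()[0])
for n in("side","top"):
    f=r.grab_frame(n); pickle.dump(f,open(f"{n}10.pkl","wb"))
crop(load("side10"),230,150,170,210,2.8,"pics/s10.png");crop(load("top10"),245,120,210,140,3.7,"pics/t10.png")
E
python3 beads.py 10
```

```text
clock: 15.95
ee_pos: [0.5182, -0.1997, 0.2515]
eef_rot: [180.0, -30.1, -0.0]
wrist_force: [0.5, 0.3, -0.8]
gripper_width: 0.0199
clk 15.95 tcp [ 0.5182 -0.1997  0.2515] [179.952  -30.0623  -0.0111] w 0.01988263053342835 F [ 0.5012  0.3289 -0.8361] q [-36.5292   6.0077 125.1634  37.6061  29.1697 -66.5698]
[-0.0284 -0.0067  0.1355]
side orange px [314.1 262.9] st mm [-1. 52.] r 4.1
side orange px [325.8 269.4] st mm [21. 27.] r 2.7
side orange px [303.9 270.6] st mm [-31.  36.] r 2.7
side orange px [302.4 280.4] st mm [-42.  10.] r 2.6
side orange px [310.9 292.4] st mm [-32. -26.] r 2.4
side blue px [342.1 272.6] st mm [56. 10.] r 4.3
side blue px [313.4 274.2] st mm [-12.  21.] r 4.3
side blue px [344.9 281.9] st mm [ 54. -17.] r 5.0
side blue px [337.6 290.8] st mm [ 29. -36.] r 4.9
side blue px [319.2 298.2] st mm [-18. -46.] r 4.3
top orange px [323.9 184.4] st mm [16. 35.] r 2.4
top orange px [314.8 192.4] st mm [-4. 54.] r 4.8
top orange px [322.1 207.1] st mm [-36.  35.] r 2.0
top orange px [315.8 207.8] st mm [-39.  49.] r 2.1
top orange px [325.1 208.9] st mm [-39.  28.] r 2.1
top orange px [327.2 213.6] st mm [-49.  22.] r 2.3
top blue px [355.6 182.6] st mm [ 27. -36.] r 4.7
top blue px [328.4 198.2] st mm [-14.  22.] r 4.2
top blue px [342.8 202.8] st mm [-22. -11.] r 2.3
top blue px [358.6 202.8] st mm [-18. -46.] r 4.8
```

View pics/s10.png

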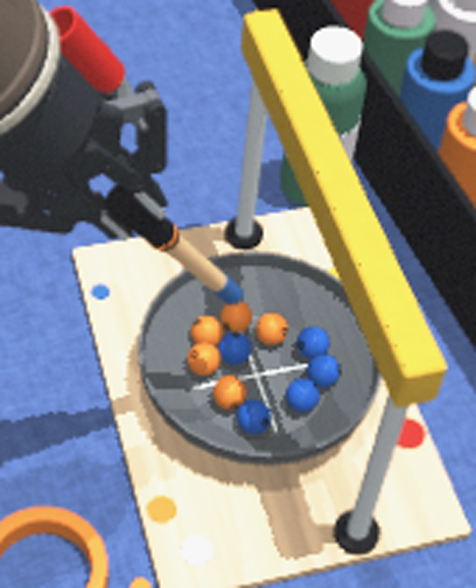

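View pics/t10.png

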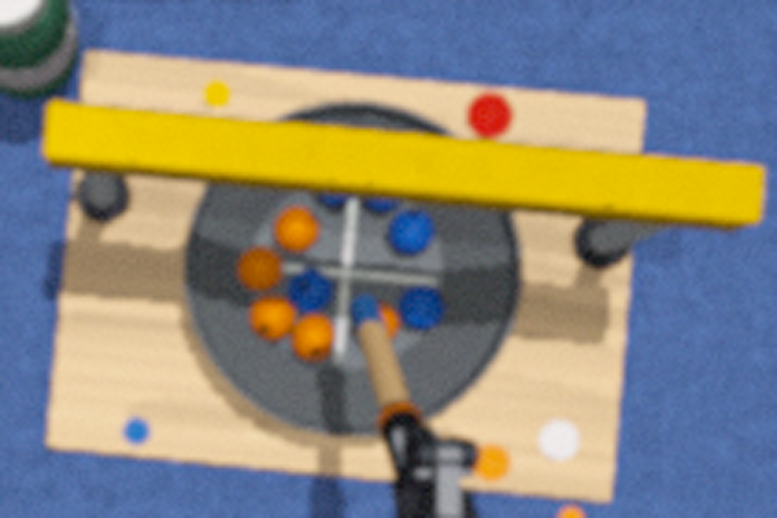

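All margins are now clear, as centre distances past the lines:
- **+x half:** orange at (20,33) mm.
- **-x half:** blue at (-13,21) and (-18,-46).
- **-y half:** orange at (-32,-24).
- **+y half:** blue at (-13,21).

All ten beads are in the bowl. I'll carry the stick back.

```bash
python3 -m jog '[{"linear":[-0.15,-0.4,-0.2],"rotation":[0,0,0],"hand":255},{"linear":[-0.084,-0.88,-0.073],"rotation":[0,0,0],"hand":255},{"linear":[-0.084,-0.88,-0.073],"rotation":[0,0,0],"hand":255},{"linear":[-0.084,-0.88,-0.073],"rotation":[0,0,0],"hand":255},{"linear":[-0.084,-0.88,-0.073],"rotation":[0,0,0],"hand":255},{"linear":[-0.084,-0.88,-0.073],"rotation":[0,0,0],"hand":255},{"linear":[-0.084,-0.88,-0.073],"rotation":[0,0,0],"hand":255},{"linear":[-0.084,-0.88,-0.073],"rotation":[0,0,0],"hand":255},{"linear":[-0.084,-0.88,-0.073],"rotation":[0,0,0],"hand":255},{"linear":[-0.084,-0.88,-0.073],"rotation":[0,0,0],"hand":255},{"linear":[-0.084,-0.88,-0.073],"rotation":[0,0,0],"hand":255},{"linear":[-0.084,-0.88,-0.073],"rotation":[0,0,0],"hand":255},{"linear":[-0.084,-0.88,-0.073],"rotation":[0,0,0],"hand":255},{"linear":[-0.084,-0.88,-0.073],"rotation":[0,0,0],"hand":255},{"linear":[-0.084,-0.88,-0.073],"rotation":[0,0,0],"hand":255},{"linear":[-0.084,-0.88,-0.073],"rotation":[0,0,0],"hand":255},{"linear":[-0.084,-0.88,-0.073],"rotation":[0,0,0],"hand":255},{"linear":[-0.084,-0.88,-0.073],"rotation":[0,0,0],"hand":255},{"linear":[0,0,0],"rotation":[0,0,0],"hand":255},{"linear":[0,0,0],"rotation":[0,0,0],"hand":255}]'
python3 - <<'E'
from h import *
from bench import r
need([.466,.1854,.263],RT(30))
for n in("side","top"):
    f=r.grab_frame(n); pickle.dump(f,open(f"{n}11.pkl","wb"))
crop(load("side11"),180,90,140,120,5,"pics/s11.png");crop(load("top11"),120,160,110,100,5,"pics/t11.png")
E
```

```text
clock: 18.05
ee_pos: [0.4656, 0.1849, 0.2608]
eef_rot: [179.9, -30.0, 0.2]
wrist_force: [-0.3, -0.6, -0.4]
gripper_width: 0.0199
clk 18.05 tcp [0.4656 0.1849 0.2608] [179.9232 -29.9632   0.1697] w 0.019909257556561057 F [-0.257  -0.5593 -0.3966] q [ 29.2623   0.4354 129.5838 -32.4846  27.0221  55.3063]
 rot units [-0.001   0.0046  0.0184]
 lin units [ 0.0585 -0.0179 -0.0676]
```

View pics/s11.png

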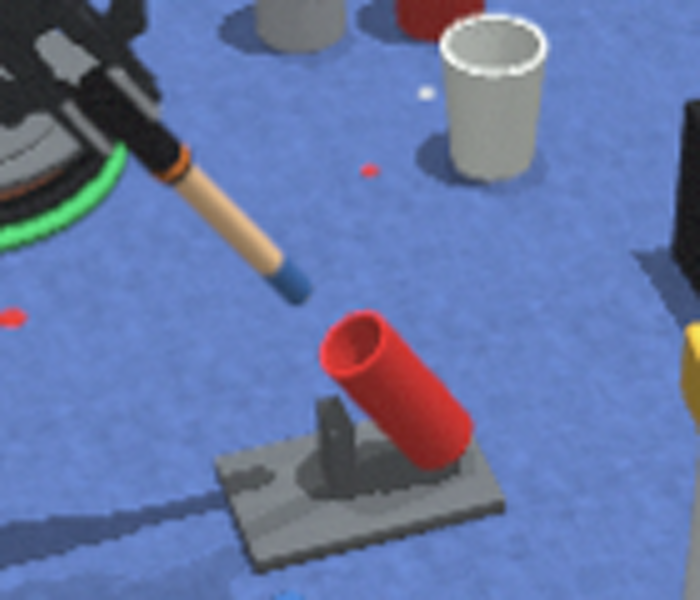

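View pics/t11.png

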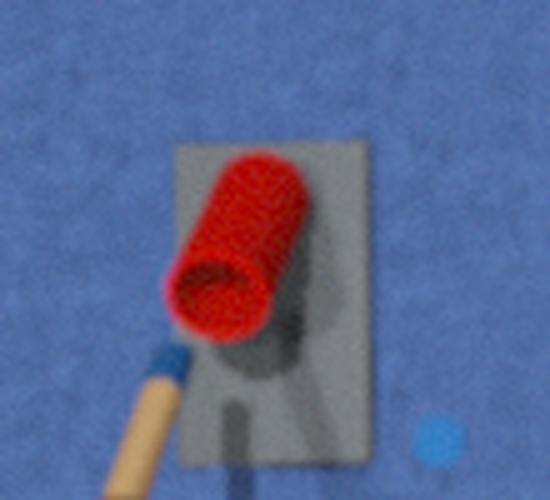

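In the top view the tip is at (172,353), and the stick may have swung slightly sideways. I'll triangulate the tip, band and tube mouth.

```bash
python3 - <<'E'
from h import *
from bench import r
s=load("side11");t=load("top11")
T=lambda p,o:(np.array(p)+.5)/5-.5+np.array(o)
def axis(f,x0,y0,x1,y1):
    h=cv2.cvtColor(f["pixels"],cv2.COLOR_RGB2HSV)[y0:y1,x0:x1]
    m=cv2.inRange(h,(8,50,90),(24,180,255));n,l,st,c=cv2.connectedComponentsWithStats(m);i=1+np.argmax(st[1:,4]);ys,xs=np.nonzero(l==i)
    q=np.c_[xs+x0,ys+y0].astype(float);mu=q.mean(0);w,v=np.linalg.eigh(np.cov((q-mu).T));print(mu,v[:,1],len(q),4*np.sqrt(w));return mu,v[:,1]
def plane(f,mu,d):
    c,r=ray(f,[mu-d*8,mu+d*8]);n=np.cross(r[0],r[1]);n/=np.linalg.norm(n);return n,n@c
def st_axis(k,rt,rs):
    t,s=load("top"+k),load("side"+k)
    n1,k1=plane(t,*axis(t,*rt));n2,k2=plane(s,*axis(s,*rs));ax=np.cross(n1,n2);ax/=np.linalg.norm(ax);ax*=-np.sign(ax[2])
    p=np.linalg.lstsq(np.array([n1,n2,ax]),np.array([k1,k2,0]),rcond=None)[0];return p,ax
for k,tcp,e in(("4",[.4718,.1854,.2432],[-179.977,-30.164,-.005]),("11",[.4656,.1849,.2608],[179.923,-29.963,.17])):
    p,ax=st_axis(k,(135,225,170,265),(210,115,250,155)); C=Ro.from_euler('xyz',e,degrees=True)
    pt=C.inv().apply(p-tcp);d=C.inv().apply(ax);q0=pt-d*pt[2]/d[2];print("axis world",ax,"tool dir",d,"at tcp",q0,"at .134",q0+d*.134/d[2])
tipp=tri(t,T([(172,353)],(120,160)),s,T([(297,296)],(180,90)));print("tip",tipp, C.inv().apply(tipp[0,:3]-tcp))
print("mouth",tri(t,T([(220,300)],(120,160)),s,T([(355,345)],(180,90))))
E
```

```text
[153.0579 245.7895] [-0.4238  0.9057] 190 [ 8.6561 30.0192]
[227.1132 138.5535] [0.6786 0.7345] 159 [ 6.5007 34.078 ]
axis world [ 0.4963 -0.0071 -0.8681] tool dir [-0.0071  0.0074  0.9999] at tcp [ 0.0013 -0.0006  0.    ] at .134 [0.0004 0.0004 0.134 ]
[148.2031 248.5469] [-0.3639  0.9314] 192 [ 8.5578 30.6828]
[224.323  132.7081] [0.6941 0.7199] 161 [ 6.8004 33.5351]
axis world [ 0.5058  0.0349 -0.862 ] tool dir [ 0.0078 -0.0348  0.9994] at tcp [ 0.0013 -0.0033  0.    ] at .134 [ 0.0024 -0.008   0.134 ]
tip [[0.533  0.1967 0.1444 0.0012]] [ 0.0003 -0.0118  0.1345]
mouth [[0.5578 0.184  0.1135 0.0039]]
```

The stick swung about 2° around the jaw axis, so its tip is about 10 mm off in y. I'll correct by turning the tool and shifting.

```bash
python3 -m jog '[{"linear":[0.02,0.12,0],"rotation":[-0.13,0,0],"hand":255},{"linear":[0.02,0.13,0],"rotation":[-0.13,0,0],"hand":255},{"linear":[0,0,0],"rotation":[0,0,0],"hand":255},{"linear":[0,0,0],"rotation":[0,0,0],"hand":255}]'
cat > ax.py <<'E'
from h import *
from bench import r
def axis(f,x0,y0,x1,y1):
    h=cv2.cvtColor(f["pixels"],cv2.COLOR_RGB2HSV)[y0:y1,x0:x1]
    m=cv2.inRange(h,(8,50,90),(24,180,255));n,l,st,c=cv2.connectedComponentsWithStats(m);i=1+np.argmax(st[1:,4]);ys,xs=np.nonzero(l==i)
    q=np.c_[xs+x0,ys+y0].astype(float);mu=q.mean(0);w,v=np.linalg.eigh(np.cov((q-mu).T));return mu,v[:,1]
def plane(f,mu,d):
    c,r=ray(f,[mu-d*8,mu+d*8]);n=np.cross(r[0],r[1]);n/=np.linalg.norm(n);return n,n@c
def go(k):
    s0,C=need()
    for n in("side","top"):
        f=r.grab_frame(n); pickle.dump(f,open(f"{n}{k}.pkl","wb"))
    crop(load("side"+k),180,90,140,120,5,f"pics/s{k}.png");crop(load("top"+k),120,160,110,100,5,f"pics/t{k}.png")
    t,s=load("top"+k),load("side"+k)
    n1,k1=plane(t,*axis(t,135,225,170,265));n2,k2=plane(s,*axis(s,210,115,250,155));ax=np.cross(n1,n2);ax/=np.linalg.norm(ax);ax*=-np.sign(ax[2])
    p=np.linalg.lstsq(np.array([n1,n2,ax]),np.array([k1,k2,0]),rcond=None)[0]
    z=s0["ee_pos"]+C.apply([0,0,.134]);tip=p+ax*((z-p)@ax)
    print("axis",ax,"tip",tip)
    b=np.array([.6055,.1848,.031]);a=np.array([-.5,0,.866]);v=tip-b
    print("tip rel tube: along",v@a,"perp(x_tool)",v@[.866,0,.5],"y",v[1])
E
python3 -c "
from ax import *
go('12')"
```

```text
clock: 18.55
ee_pos: [0.4676, 0.178, 0.2624]
eef_rot: [177.9, -30.1, -0.0]
wrist_force: [0.4, -0.9, -1.0]
gripper_width: 0.0195
clk 18.55 tcp [0.4676 0.178  0.2624] [177.8995 -30.0727  -0.0014] w 0.019464037986452458 F [ 0.4312 -0.8798 -1.0464] q [ 30.2889   0.871  128.9547 -35.4584  29.337   58.9164]
axis [ 0.5218 -0.0132 -0.8529] tip [0.5381 0.1804 0.1485]
tip rel tube: along 0.13549275559331905 perp(x_tool) 0.0003997591246467508 y -0.00444193991351749
```

View pics/t12.png

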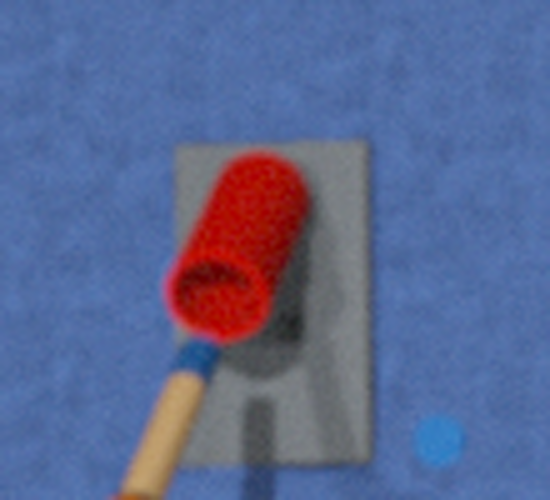

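View pics/s12.png

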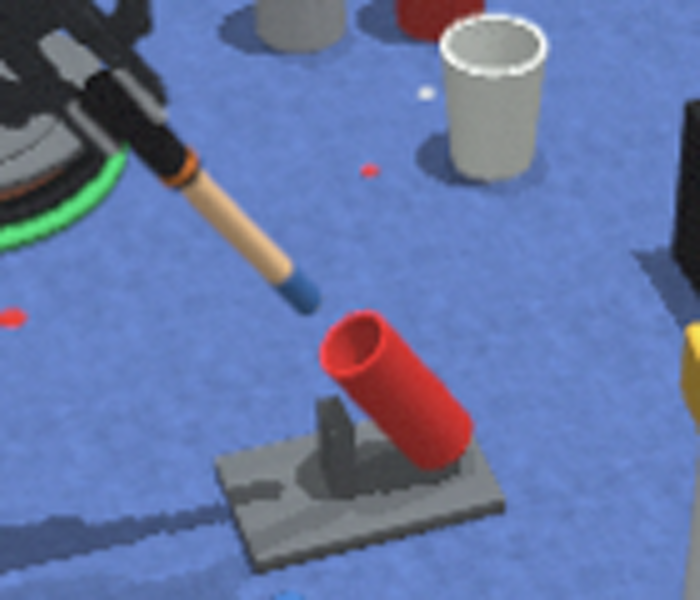

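The top view has the tip at (201,343), and the side view has it at (310,303). I'll cross-check with a point triangulation.

```bash
python3 - <<'E'
from h import *
s=load("side12");t=load("top12")
T=lambda p,o:(np.array(p)+.5)/5-.5+np.array(o)
a=tri(t,T([(200,346),(186,374),(128,495)],(120,160)),s,T([(310,302),(282,276),(186,170)],(180,90)));print(a)
b=np.array([.6055,.1848,.031])
for p in a[:,:3]: v=p-b;print(v@[-.5,0,.866],v@[.866,0,.5],v[1])
E
```

```text
[[0.5362 0.1837 0.1497 0.0002]
 [0.5236 0.1844 0.1701 0.0029]
 [0.4795 0.185  0.2482 0.0031]]
0.13746683266881726 -0.0006303217223331131 -0.0011381637961568047
0.16137228119068672 -0.0013507263984542245 -0.000413139034908111
0.2510726055395996 -0.0005305520936438046 0.00020501635923639294
```

Both estimates put the stick within a few mm of the tube's axis, where the clearance is 10 mm. I'll insert the first part.

```bash
python3 -m jog '[{"linear":[0,-0.04,0.4],"rotation":[0,0,0],"hand":255},{"linear":[0,-0.02,0.5],"rotation":[0,0,0],"hand":255},{"linear":[0,-0.02,0.5],"rotation":[0,0,0],"hand":255},{"linear":[0,-0.02,0.5],"rotation":[0,0,0],"hand":255},{"linear":[0,-0.02,0.5],"rotation":[0,0,0],"hand":255},{"linear":[0,-0.02,0.3],"rotation":[0,0,0],"hand":255},{"linear":[0,0,0],"rotation":[0,0,0],"hand":255}]'
python3 -c "
from ax import *
go('13')"
```

```text
clock: 19.35
ee_pos: [0.5014, 0.179, 0.2025]
eef_rot: [177.9, -30.0, 0.0]
wrist_force: [0.1, 0.4, -0.7]
gripper_width: 0.0199
clk 19.35 tcp [0.5014 0.179  0.2025] [177.8506 -29.9725   0.0303] w 0.019894652357620727 F [ 0.0909  0.3656 -0.7395] q [ 27.6965   9.4442 130.51   -48.8242  20.6157  71.5924]
axis [ 0.5156  0.     -0.8569] tip [0.5718 0.1813 0.0886]
tip rel tube: along 0.06675336780157258 perp(x_tool) -0.0003565761886415303 y -0.0035360385700853314
```

View pics/t13.png

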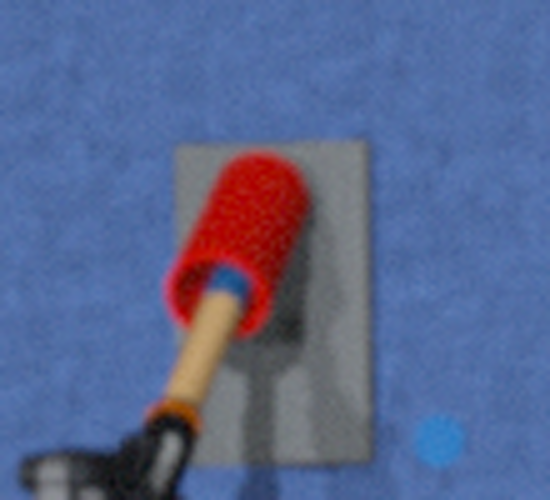

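View pics/s13.png

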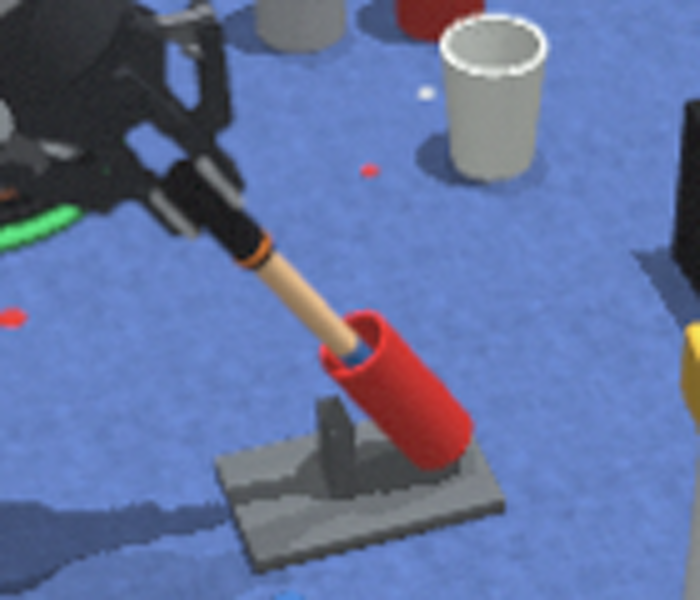

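The tip is inside the tube and roughly centred, with no contact force. I'll push on to just above the bottom.

```bash
python3 -m jog '[{"linear":[0,-0.04,0.5],"rotation":[0,0,0],"hand":255},{"linear":[0,-0.03,0.5],"rotation":[0,0,0],"hand":255},{"linear":[0,-0.03,0.5],"rotation":[0,0,0],"hand":255},{"linear":[-0.05,-0.03,0.45],"rotation":[0,0,0],"hand":255},{"linear":[-0.07,-0.03,0.3],"rotation":[0,0,0],"hand":255},{"linear":[-0.08,-0.01,0.12],"rotation":[0,0,0],"hand":255},{"linear":[0,0,0],"rotation":[0,0,0],"hand":255}]'
python3 -c "
from ax import *
go('14')"
```

```text
clock: 20.15
ee_pos: [0.5268, 0.1813, 0.15]
eef_rot: [177.9, -30.1, 0.0]
wrist_force: [-0.1, 0.3, 0.7]
gripper_width: 0.0199
clk 20.15 tcp [0.5268 0.1813 0.15  ] [177.8816 -30.071    0.0319] w 0.019878389116354034 F [-0.0843  0.3377  0.7249] q [ 26.2469  17.1482 131.2296 -71.5595  15.5526  94.1924]
axis [-0.0879  0.8163 -0.5709] tip [0.5361 0.223  0.1097]
tip rel tube: along 0.10284582745479981 perp(x_tool) -0.020755234816259183 y 0.03822778921366096
```

View pics/s14.png

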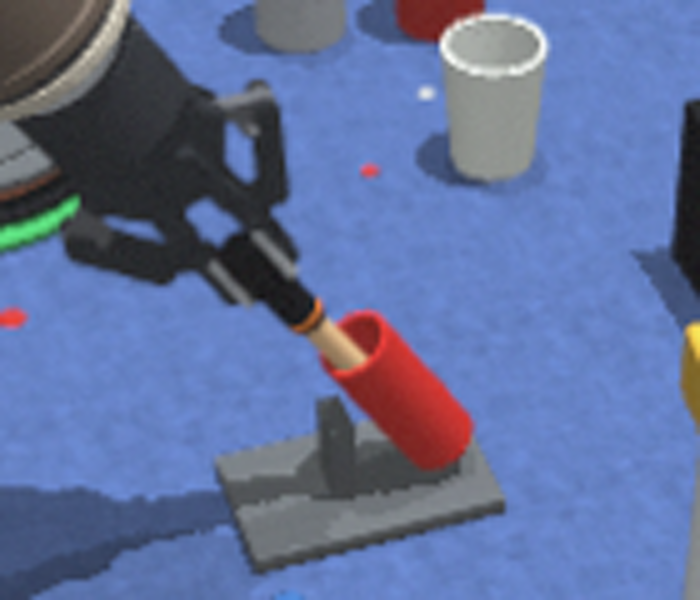

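The stick is about 9 mm short of its original depth, with no contact load (the axis printout is invalid here because the rod is hidden). I'll lower it 6 mm and release.

```bash
python3 -m jog '[{"linear":[0,-0.01,0.13],"rotation":[0,0,0],"hand":255},{"linear":[0,-0.01,0.12],"rotation":[0,0,0],"hand":255},{"linear":[0,0,0],"rotation":[0,0,0],"hand":255},{"linear":[0,0,0],"rotation":[0,0,0],"hand":200},{"linear":[0,0,0],"rotation":[0,0,0],"hand":160},{"linear":[0,0,0],"rotation":[0,0,0],"hand":100},{"linear":[0,0,0],"rotation":[0,0,0],"hand":0},{"linear":[0,0,0],"rotation":[0,0,0],"hand":0},{"linear":[0,0,0],"rotation":[0,0,0],"hand":0},{"linear":[0,0,0],"rotation":[0,0,0],"hand":0},{"linear":[0,0,0],"rotation":[0,0,0],"hand":0}]'
python3 - <<'E'
from h import *
from bench import r
need()
for n in("side","top"):
    f=r.grab_frame(n); pickle.dump(f,open(f"{n}15.pkl","wb"))
crop(load("side15"),180,90,140,120,5,"pics/s15.png");crop(load("top15"),120,160,110,100,5,"pics/t15.png")
E
```

```text
clock: 21.35
ee_pos: [0.5301, 0.1816, 0.1448]
eef_rot: [177.9, -30.1, 0.0]
wrist_force: [-1.0, -0.6, -0.8]
gripper_width: 0.0855
clk 21.35 tcp [0.5301 0.1816 0.1448] [177.8902 -30.0906   0.0095] w 0.08546666968719697 F [-1.0393 -0.5955 -0.7539] q [ 26.0668  17.9726 131.1682 -74.3326  15.2439  96.9238]
```

View pics/s15.png

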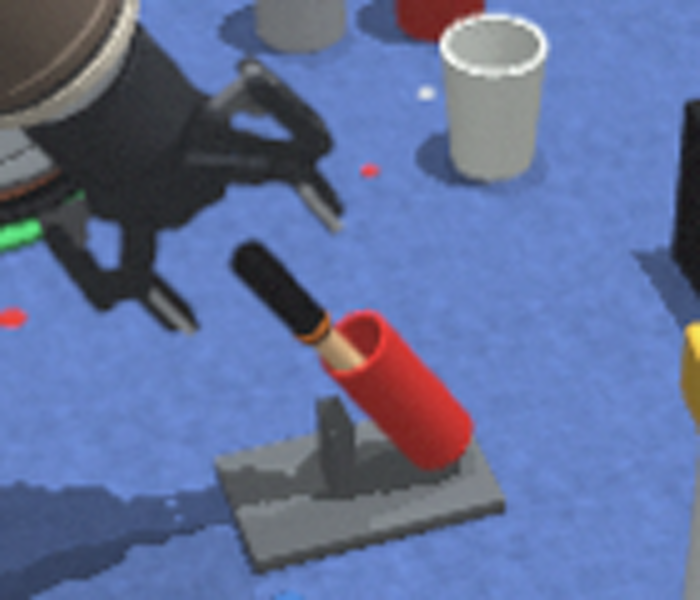

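View pics/t15.png

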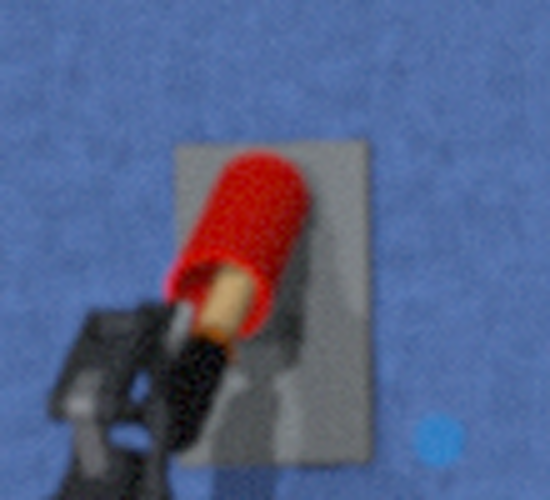

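The stick is seated as at the start, with the fingers open and clear on both sides. I'll back out along the axis.

```bash
python3 -m jog '[{"linear":[0,0.01,-0.4],"rotation":[0,0,0],"hand":0},{"linear":[0,0.02,-0.6],"rotation":[0,0,0],"hand":0},{"linear":[0,0.02,-0.7],"rotation":[0,0,0],"hand":0},{"linear":[0,0.02,-0.7],"rotation":[0,0,0],"hand":0},{"linear":[0,0.02,-0.7],"rotation":[0,0,0],"hand":0},{"linear":[0,0.02,-0.7],"rotation":[0,0,0],"hand":0},{"linear":[0,0.02,-0.5],"rotation":[0,0,0],"hand":0},{"linear":[0,0,0],"rotation":[0,0,0],"hand":0},{"linear":[0,0,0],"rotation":[0,0,0],"hand":0},{"linear":[0,0,0],"rotation":[0,0,0],"hand":0},{"linear":[0,0,0],"rotation":[0,0,0],"hand":0}]'
python3 - <<'E'
from h import *
from bench import r
need()
for n in("side","top"):
    f=r.grab_frame(n); pickle.dump(f,open(f"{n}16.pkl","wb"))
    cv2.imwrite(f"pics/{n}16.png",f["pixels"][:,:,::-1])
crop(load("side16"),230,150,170,210,2.8,"pics/s16.png");crop(load("top16"),245,120,210,140,3.7,"pics/t16.png")
E
python3 beads.py 16
```

```text
clock: 22.55
ee_pos: [0.4762, 0.182, 0.2371]
eef_rot: [177.8, -30.0, 0.0]
wrist_force: [0.6, 0.3, -0.2]
gripper_width: 0.0853
clk 22.55 tcp [0.4762 0.182  0.2371] [177.8447 -30.0308   0.0233] w 0.08534782408845706 F [ 0.6082  0.2535 -0.1766] q [ 30.1715   4.1858 130.0416 -40.5591  25.8681  64.5652]
side orange px [313.9 262.4] st mm [-1. 54.] r 4.4
side orange px [325.8 268.9] st mm [21. 29.] r 3.2
side orange px [303.2 270.6] st mm [-33.  36.] r 3.5
side orange px [301.9 280.1] st mm [-43.  11.] r 3.1
side orange px [310.2 291.4] st mm [-33. -23.] r 3.0
side blue px [342.1 272.6] st mm [56. 10.] r 4.3
side blue px [313.4 274.2] st mm [-12.  21.] r 4.3
side blue px [344.9 281.8] st mm [ 54. -17.] r 4.9
side blue px [337.6 290.9] st mm [ 29. -37.] r 4.9
side blue px [319.2 298.2] st mm [-18. -46.] r 4.3
top orange px [323.4 184.9] st mm [15. 36.] r 2.2
top orange px [314.6 192.4] st mm [-4. 55.] r 4.8
top orange px [322.1 207.1] st mm [-36.  35.] r 2.0
top orange px [315.2 207.2] st mm [-37.  50.] r 2.1
top orange px [325.9 209.2] st mm [-40.  26.] r 2.2
top orange px [343.6 209.6] st mm [-37. -14.] r 2.0
top blue px [355.6 182.4] st mm [ 27. -36.] r 4.7
top blue px [328.4 198.2] st mm [-14.  22.] r 4.2
top blue px [358.4 202.8] st mm [-18. -46.] r 4.8
```

View pics/side16.png

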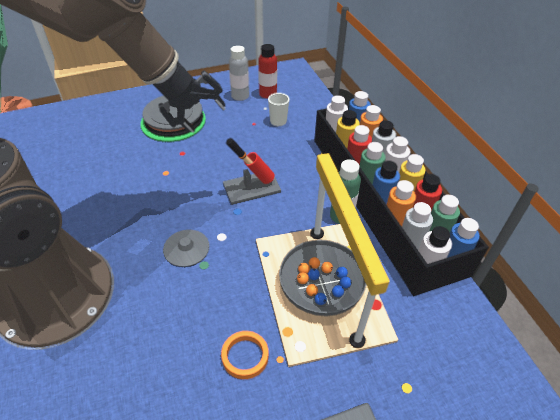

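View pics/top16.png

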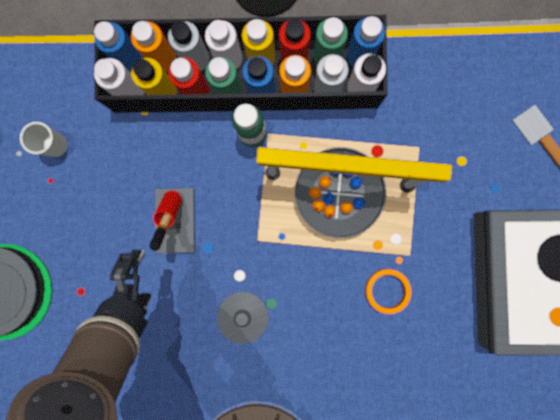

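View pics/s16.png

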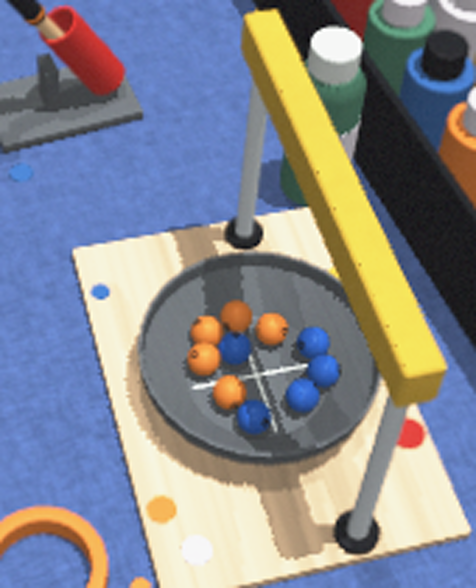

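The beads are at rest and unchanged since the last look, and all ten are in the bowl. The stick is in its holder, and the tape at (388,292) and the can at (249,120) have not moved.

```bash
python3 -c "
from bench import r
print(r.sign_off())"
```

```text
the job is handed in; nothing more can be done
None
```

I stirred the beads until orange and blue were mixed, then put the stick back in its holder blue end down, let go and backed away. The job was handed in at about 22.7 s.

**Last checks (top and side views):**

| Half of bowl | Orange bead, mm past the line | Blue beads, mm past the line |
|---|---|---|
| +x | about 20 | three, nearest about 27 |
| -x | at least two, 33 or more | about 13 and 18 |
| +y | several, 26 or more | about 21 |
| -y | about 20 | at least two, 36 or more |

- **Beads:** all ten are in the bowl and did not move between the last two looks. The +y half rests mainly on the one blue bead at about 21 mm, and the -y half on the one orange bead.
- **Forces and other objects:** the highest wrist force I read was about 12 N, while gripping. I saw no contact with the bowl or lamp bridge, and the tape roll and spray can look unmoved.

**What disagreed:**
- **Fingertips:** when open, they appeared 10–15 mm farther back than stated, so the grip sat a little higher on the handle.
- **Stick swing:** the stick swung about 2° in the grip while stirring. I corrected this before putting it back.
- **Tip position:** the two ways of measuring the tip differed by about 3 mm, which was within the tube's clearance.
- **Axis check:** the axis reading taken with the stick deep in the tube was invalid because the rod was hidden, so I ignored it.

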